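# Stack washed parts trays on the drying base and wind its timer

## Robot

A 6-joint arm with a two-finger parallel gripper is mounted at the origin on the work surface. World frame = base frame: x ahead of the robot, y to its left, z up, the work surface at z = 0. Lengths are in m, angles in rad, forces in N, time in s.
With the tool pointing down it reaches from about 0.3 to 0.825 m from the base axis. Payload 5.4 kg.
Tool frame: the origin (TCP) lies between the finger pads; the fingertips stand 25 mm ahead of it and the grasp point (between the pads) lies 6 mm ahead of it; z points along the fingers, y is the direction in which the jaws open and shut (so a half turn about z gives the same grasp; the last joint's range is limited). The gripper opens to 92 mm and grips with 3 to 60 N. Pads are 20 mm wide; open, the fingers measure 128 mm over their backs; the gripper's body (75 mm by 189 mm) begins 69 mm behind the grasp point.
Start: joints at [-1.414, 0.158, 1.597, -0, 1.386, -0.21], TCP at [0.206, -0.537, 0.24] pointing down, gripper open.
Joint ranges: [-2.91, 2.91], [-0.94, 2.29], [0.18, 2.7], [-1.29, 4.43], [0.17, 2.64], [-3, 3]. Speed limits (rad/s): [2.57, 2.57, 3.14, 3.14, 3.14, 3.14].

## Interface

Orientations are given as a rotation vector (axis times angle).
In Python, from workcell import get_obs, snapshot, hand_in gives the robot as it stands.
- The arm moves only by the shell command python3 -m pendant 'ROWS' [FORCE]. ROWS is JSON, a list of rows, each a list of 5 numbers: the shift along the tool's x, y, z in cm, then the turn about the tool's z in degrees, then the finger opening in cm, from 0 to 9.19. A call has exactly 5 rows; each row is the pose to reach, as a shift and turn from the pose commanded when the call began, along the tool's axes at that moment; what a row does not reach only later rows make up. A row lasts 1/10 s, in which the tool goes at most 50 mm and 8.59 degrees, less where a joint would pass 70% of its speed; a pose out of reach is approached as far as the arm can. A call with a gripper value outside its range is refused whole. The fingers move at their own pace and stop on an object; FORCE is the grip in N (left out, the last holds). Time passes only in rows, so rows that repeat a pose let the fingers close, or fill a call up. It gives the time, the measured TCP pose, the force and the opening at its end, in the units of the state.
- get_obs(): the state, without advancing time (a new reading comes with each control period).
- snapshot(name): name is "scene" or "top" or "wrist"; returns a dict with "color" (420x560x3 uint8, blue, green, red), "z_map" (420x560 float32, m along the optical axis (not along the pixel's ray), 0 where there is no reading), "K" (3x3 intrinsics, pixels), "pose" (4x4, takes a point from camera to world coordinates). Camera axes: x right, y down, z forward; pixel columns grow to the right and rows downward; lengths in m; the calibration is good to about 2 mm. A picture is of the moment at which its call begins.
- hand_in(): hands the job in, once; it reports no verdict.
The state is a dict: "time": time; "joint_positions": joint angles; "qd": joint speeds; "effort": joint torques, N m; "position": TCP position; "orientation": TCP orientation; "contact_force": force on the tool from outside, world axes, zero at the start; "wrist_torque": the same for the moment, N m; "gripper_width": finger opening in m.
Only numpy, scipy, OpenCV 4.12 (cv2) and the standard library are available. Lean on these libraries where they do the work, as an engineer would, in place of code of your own. Each camera call takes 0.05 s, during which the arm holds its last target.

## Task

The washed parts are ready to dry: stack all the parts trays on the bench, in any order, on the drying base, each with its corner pins fully home in the sockets below, and put the yellow slotted cover on top in the same way. Only then wind the brass key of the clockwork timer clockwise, turn by turn, until it is fully wound at its stop. Leave the stack standing square, and do not disturb the other things on the bench.

Things in the scene. Friction and masses are not known exactly. Their poses are not given: they have to be found in the camera images.
- tray1_c (a point): Blue parts tray (steel bolts), 130 mm (its y) by 90 mm (x), 57 mm high, 0.25-0.45 kg; may be absent. Point: its centre, 28.5 mm above its pin tips. Lift it by the black rib along x through its centre: 12 mm thick (in y), 60 mm long, top 26.5 mm above the point; floor 13.5 mm below the point, parts (fixed) rise 7 mm off it; 47 mm free each side of the rib.
- tray2_c (a point): Red parts tray (brass bushes), 130 mm (its y) by 90 mm (x), 57 mm high, 0.25-0.45 kg; may be absent. Point: its centre, 28.5 mm above its pin tips. Lift it by the black rib along x through its centre: 12 mm thick (in y), 60 mm long, top 26.5 mm above the point; floor 13.5 mm below the point, parts (fixed) rise 7 mm off it; 47 mm free each side of the rib.
- tray3_c (a point): Green parts tray (bright rollers), 130 mm (its y) by 90 mm (x), 57 mm high, 0.25-0.45 kg; may be absent. Point: its centre, 28.5 mm above its pin tips. Lift it by the black rib along x through its centre: 12 mm thick (in y), 60 mm long, top 26.5 mm above the point; floor 13.5 mm below the point, parts (fixed) rise 7 mm off it; 47 mm free each side of the rib.
- tray4_c (a point): Orange parts tray (copper washers), 130 mm (its y) by 90 mm (x), 57 mm high, 0.25-0.45 kg; may be absent. Point: its centre, 28.5 mm above its pin tips. Lift it by the black rib along x through its centre: 12 mm thick (in y), 60 mm long, top 26.5 mm above the point; floor 13.5 mm below the point, parts (fixed) rise 7 mm off it; 47 mm free each side of the rib.
- cover_c (a point): Yellow slotted cover: flat plate 130 (y) x 90 (x) x 6 mm with the same pins below and black rib on top (12 mm thick in y, 60 mm long in x) as the trays, no sockets or walls; 0.22 kg. Point: on its centre line, 28.5 mm above its pin tips, 11.5 mm above the plate, 26.5 mm below the rib's top. It always goes on last, on the top tray.
- base_top (a point): Drying base, fixed: grey plinth 150 (y) x 110 mm (x) with four dark posts with 15 mm square sockets, 16 mm deep, at x +-34, y +-54 mm. Point: plinth centre, level with the post tops, 30 mm above the bench. A blue blower housing, 55 mm high, is 57 to 117 mm off on +x. First tray fully home: its point is 17.5 mm above this; each next tray or cover 46 mm higher; either way round.
- key_grip (a point): Brass butterfly key upright on top of the white clockwork timer (fixed, 84 mm square, 52 mm high). Point: on the key's vertical axis at gripping height, 82 mm above the bench, 14 mm below the key's top, 18 mm above the blade's lower edge. Blade 52 mm (some 60 mm at its rounded lobes) along the point's x, 9 mm thick along its y, 32 mm high; clear all round.
- key (a joint): How far the key is wound, rad: 0 is run down, 4.4 is the stop (fully wound); it grows as the key turns clockwise seen from above. A spring resists more the further it is wound (0.08 to 0.14 N m in all), and a brake holds the key where it is let go.
- tape: Roll of grey tape lying flat, 60 mm across, 24 mm high; leave alone. Origin: centre of underside.
- screwdriver: Screwdriver, 170 mm, lying on the bench; leave alone. Origin: underside, mid-length.
- wrench: Steel wrench, 130 mm, lying on the bench; leave alone. Origin: underside, mid-length.
- spray: Spray can with a red band, 60 mm across, 120 mm tall, standing; leave alone. Origin: centre of underside.
- jar: Lidded jar, 72 mm across, 90 mm tall; leave alone. Origin: centre of underside.
- tin: Low tin with a green band, 64 mm across, 60 mm tall; leave alone. Origin: centre of underside.
- brush: Brush, 180 mm, lying on the bench; leave alone. Origin: underside, mid-length.
- tray1: The same blue tray; origin on its centre line at its pin tips. Four steel corner pins, 10 mm thick, round-ended, stick out 11 mm under its floor at x +-34, y +-54 mm (it stands on them). Above each pin a 22 mm square post, top 57 mm above the origin, has a 15 mm square socket open upward; side walls 37 mm above the origin. Symmetric under a half turn.
- tray2: The same red tray; origin on its centre line at its pin tips. Four steel corner pins, 10 mm thick, round-ended, stick out 11 mm under its floor at x +-34, y +-54 mm (it stands on them). Above each pin a 22 mm square post, top 57 mm above the origin, has a 15 mm square socket open upward; side walls 37 mm above the origin. Symmetric under a half turn.
- tray3: The same green tray; origin on its centre line at its pin tips. Four steel corner pins, 10 mm thick, round-ended, stick out 11 mm under its floor at x +-34, y +-54 mm (it stands on them). Above each pin a 22 mm square post, top 57 mm above the origin, has a 15 mm square socket open upward; side walls 37 mm above the origin. Symmetric under a half turn.
- tray4: The same orange tray; origin on its centre line at its pin tips. Four steel corner pins, 10 mm thick, round-ended, stick out 11 mm under its floor at x +-34, y +-54 mm (it stands on them). Above each pin a 22 mm square post, top 57 mm above the origin, has a 15 mm square socket open upward; side walls 37 mm above the origin. Symmetric under a half turn.
- cover: The same yellow cover; origin on its centre line at the level of its pin tips. Its plate's underside is 11 mm above the origin.
There are look-alikes about, which are no part of the job. There is more than one size of the cover; the job needs the larger.

How it is judged:
By the outcome, as a careful person would: the job done as asked, in the order asked, and still so for the second after the job is handed in, with the robot touching nothing.
Of tray1, tray2, tray3, tray4 only 2 to 4 are there at a start; the rules pass over those that are not, and their reading is None.
At some moment in a run one of tray1, tray2, tray3, tray4, cover may be knocked a few centimetres aside while the robot is not near it.
Once in a run the grip may slacken for a moment while it holds something.
It also fails if it takes over 210 s, if anything falls off the work surface, if the arm or the gripper's body presses on something with over 40 N, if the wrist force passes 120 N, or if a joint passes its speed limit or range.

## Working session

There is one attempt and no reset: what is moved stays moved. The work goes in short steps, Python scripts to look and compute and a shell command to move; the robot and the scene stay as the last step left them, time stands still between calls to the robot, and variables do not carry over. Pictures are saved under pics/ and viewed, and the job is handed in when it is done.

```bash
ls; mkdir -p pics; python3 - <<'E'
from workcell import get_obs,snapshot
import cv2,numpy as np
o=get_obs()
for k,v in o.items(): print(k,np.round(v,3))
for n in ["scene","top","wrist"]:
    s=snapshot(n); cv2.imwrite(f"pics/a_{n}.png",s["color"]); print(n,np.round(s["K"],1).tolist(),np.round(s["pose"],3).tolist())
E
```

```text
pics
time 0.0
joint_positions [-1.414  0.159  1.598 -0.     1.386 -0.21 ]
qd [ 0.001 -0.001 -0.001  0.001  0.     0.001]
effort [ 0.0000e+00 -3.8558e+01 -3.2210e+01  7.0000e-02  3.8000e-02 -0.0000e+00]
position [ 0.206 -0.536  0.239]
orientation [-3.087 -0.573 -0.   ]
contact_force [-0.147 -0.457  0.606]
wrist_torque [ 0.034 -0.008  0.023]
gripper_width 0.092
scene [[417.7, 0.0, 280.8], [0.0, 417.7, 209.7], [0.0, 0.0, 1.0]] [[-0.145, 0.693, -0.706, 1.371], [0.989, 0.098, -0.107, 0.118], [-0.005, -0.714, -0.7, 0.853], [0.0, 0.0, 0.0, 1.0]]
top [[465.8, 0.0, 267.7], [0.0, 465.8, 206.7], [0.0, 0.0, 1.0]] [[-0.001, -0.983, 0.182, 0.367], [-1.0, -0.0, -0.009, 0.002], [0.009, -0.182, -0.983, 1.204], [0.0, 0.0, 0.0, 1.0]]
wrist [[304.8, 0.0, 285.0], [0.0, 304.8, 212.5], [0.0, 0.0, 1.0]] [[0.359, -0.898, -0.255, 0.278], [-0.933, -0.346, -0.097, -0.509], [-0.001, 0.273, -0.962, 0.383], [0.0, 0.0, 0.0, 1.0]]
```

View pics/a_scene.png

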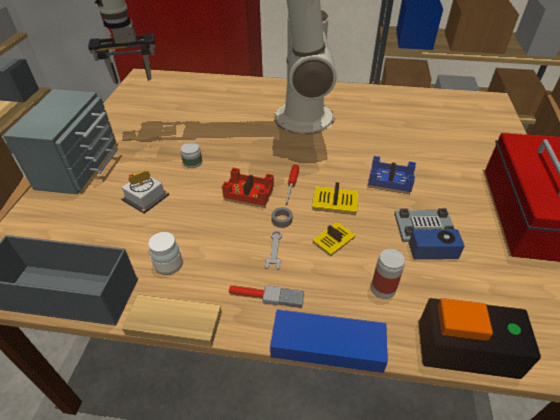

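View pics/a_top.png

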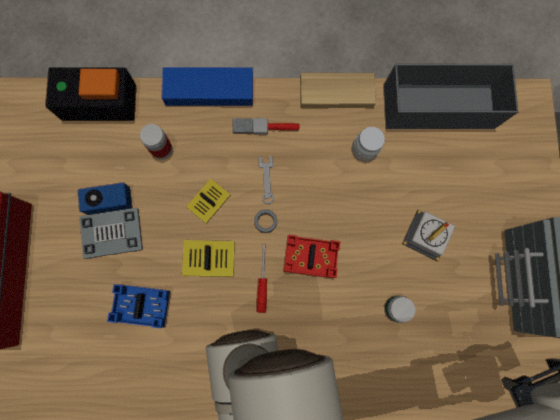

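View pics/a_wrist.png

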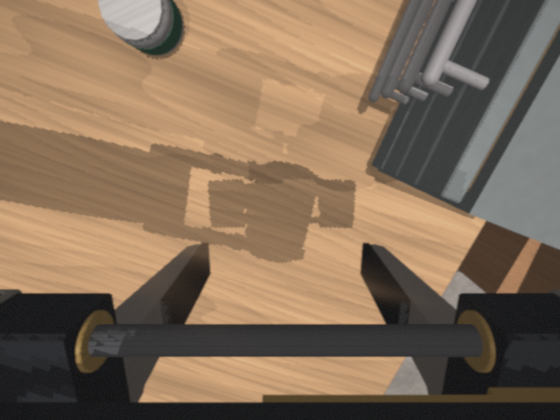

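The top view shows the blue tray at about (140,305), the red tray at (311,256), yellow covers at (208,258) and (209,200), the base at (112,234), and the key at (434,233). No green or orange tray is visible; the orange thing at (99,83) sits on a black box. I'll measure them next.

```bash
cat > h.py <<'E'
from workcell import get_obs,snapshot
import cv2,numpy as np
from scipy.spatial.transform import Rotation as R
def world(s):
    K=s["K"];P=s["pose"];d=s["z_map"];h,w=d.shape
    u,v=np.meshgrid(np.arange(w),np.arange(h))
    c=np.stack([(u-K[0,2])/K[0,0]*d,(v-K[1,2])/K[1,1]*d,d],-1)
    return c@P[:3,:3].T+P[:3,3]
def ray(s,uv,z):
    K=s["K"];P=s["pose"];uv=np.atleast_2d(uv).astype(float)
    c=np.stack([(uv[:,0]-K[0,2])/K[0,0],(uv[:,1]-K[1,2])/K[1,1],np.ones(len(uv))],-1)@P[:3,:3].T
    return P[:3,3]+c*((z-P[2,3])/c[:,2])[:,None]
def proj(s,p):
    P=s["pose"];c=(np.atleast_2d(p)-P[:3,3])@P[:3,:3];q=c@s["K"].T
    return q[:,:2]/q[:,2:]
def rect(xy):
    (c,(w,h),a)=cv2.minAreaRect(np.float32(xy)*1000)
    if w<h: w,h,a=h,w,a+90
    a=(a+90)%180-90
    return np.round(np.array(c),1),round(w,1),round(h,1),round(a,1)  # mm, long, short, long-axis angle
def comps(m,amin=30):
    n,l,st,ce=cv2.connectedComponentsWithStats(m.astype(np.uint8))
    return [(l==i,st[i],ce[i]) for i in range(1,n) if st[i,4]>=amin]
def hsv(s): return cv2.cvtColor(s["color"],cv2.COLOR_BGR2HSV)
def rayrect(s,m,z):
    v,u=np.nonzero(m); return rect(ray(s,np.c_[u,v],z)[:,:2])
def crop(s,n,u0,u1,v0,v1,f):
    cv2.imwrite(f"pics/{n}.png",cv2.resize(s["color"][v0:v1,u0:u1],None,fx=f,fy=f,interpolation=cv2.INTER_CUBIC))
E
python3 - <<'E'
from h import *
s=snapshot("top");crop(s,"b_left",70,350,140,340,2.8);crop(s,"b_key",380,490,180,340,3.6)
W=world(s);H=hsv(s);z=W[...,2]
dark=H[...,2]<60
for n,(u0,u1,v0,v1) in dict(blue=(105,175,280,330),red=(280,345,230,282),yelA=(178,240,235,280),yelB=(185,232,175,225)).items():
    b=np.zeros(z.shape,bool);b[v0:v1,u0:u1]=1
    hi=b&(z>.048); 
    print(n,"zmax",z[b].max().round(3),"tops z>.048 rect",rect(W[hi][:,:2]))
    for m,st,ce in comps(b&dark,20): print("  dark",ce.round(1),st[4],rayrect(s,m,.055),"z",np.median(z[m]).round(3))
    b2=b&(H[...,1]>120)&(z>0.006); print("  body",rect(W[b2][:,:2]), "n",b2.sum())
b=np.zeros(z.shape,bool);b[200:265,75:150]=1
print("base",rect(W[b&(z>.012)&(z<.045)][:,:2]), np.percentile(z[b],[50,90,99]).round(3))
b=np.zeros(z.shape,bool);b[205:262,400:460]=1
print("key",rect(W[b&(z>.07)][:,:2]),z[b].max().round(3))
E
```

```text
blue zmax 1.204 tops z>.048 rect (array([330.7, 189.2]), 370.2, 95.8, 86.5)
  dark [123.7 289.7] 29 (array([376. , 338.8]), 19.1, 9.1, -8.4) z 0.033
  dark [165.9 308.5] 75 (array([330.5, 236.5]), 83.4, 7.1, -7.1) z 0.022
  dark [114.9 303.5] 23 (array([343.3, 358.8]), 38.1, 3.2, -6.4) z 0.023
  dark [139.  305.6] 201 (array([336.4, 300.8]), 56.8, 22.3, -1.0) z 0.052
  dark [119.2 316.6] 31 (array([311.7, 347.1]), 16.4, 9.4, -0.1) z 0.034
  body (array([330.5, 188. ]), 368.4, 93.8, 86.9) n 1733
red zmax 1.204 tops z>.048 rect (array([430.6, -93.3]), 171.3, 150.5, 82.4)
  dark [311.1 256.3] 114 (array([ 455.1, -116.2]), 57.7, 11.7, -7.4) z 0.055
  body (array([433.4, -93.1]), 176.8, 148.4, 84.9) n 1867
yelA zmax 1.204 tops z>.048 rect (array([408.7,  87.7]), 185.0, 48.5, 49.7)
  dark [207.2 257.2] 125 (array([452.7, 138.6]), 56.5, 12.3, 1.2) z 0.054
  body (array([445.4, 101.2]), 227.7, 110.7, 77.8) n 1703
yelB zmax 1.204 tops z>.048 rect (array([367.3,   1.5]), 0.0, 0.0, 0.0)
  dark [207.5 199.3] 54 (array([598.5, 142.4]), 45.2, 7.9, 51.3) z 0.041
  body (array([518.5,  68.3]), 313.6, 104.0, 42.2) n 946
base (array([530.4, 396.8]), 150.9, 131.6, -80.8) [0.014 0.038 0.059]
key (array([ 438.7, -224.9]), 474.0, 28.0, -69.1) 1.204
```

View pics/b_left.png

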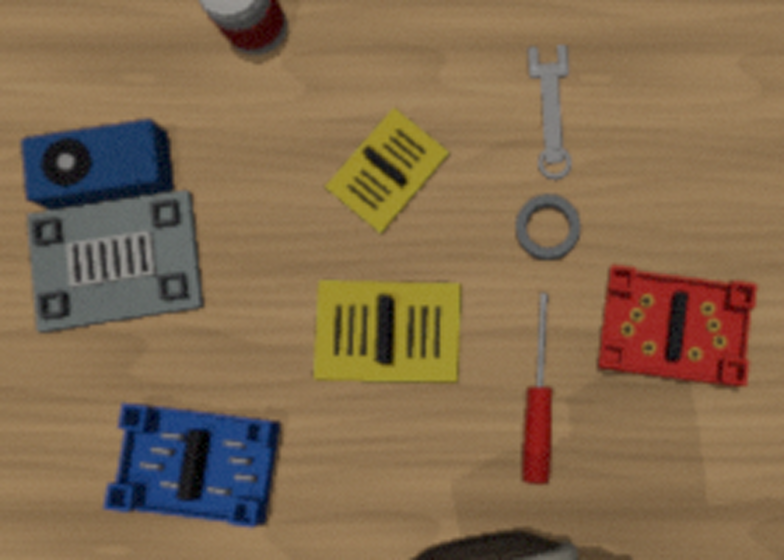

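View pics/b_key.png

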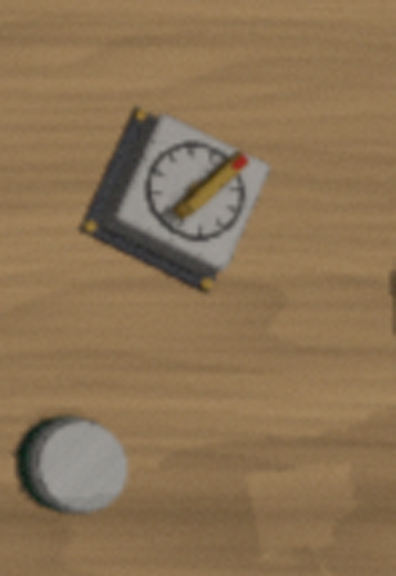

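The larger cover is A at (208,258): its rib is about 57 mm long and its top sits at 54 mm. B at (209,200) has a 45 mm rib with its top at 41 mm, so B is the look-alike. The enlarged crop confirms this. The blue tray carries bolts, the red tray carries bushes, and there are no other trays.

```bash
cat >> h.py <<'E'
def go(x,y,z,yaw=None):
    """yaw: wanted world angle (deg) of tool y axis, mod 180; prints shift cm in tool axes and turn"""
    o=get_obs();Rm=R.from_rotvec(o["orientation"]).as_matrix()
    d=Rm.T@(np.array([x,y,z])-o["position"])*100
    cur=np.degrees(np.arctan2(Rm[1,1],Rm[0,1]))
    t=0 if yaw is None else -((yaw-cur+90)%180-90)
    print("t",round(o["time"],2),"pos",np.round(o["position"],4),"tooly",round(cur,1),"j1,j6",np.round([o["joint_positions"][0],o["joint_positions"][5]],2),"tilt",np.round(Rm[2],3))
    print("shift",np.round(d,2),"turn",round(t,1),"F",np.round(o["contact_force"],1),"w",round(o["gripper_width"],4))
E
python3 - <<'E'
from h import *
o=get_obs();Rm=R.from_rotvec(o["orientation"]).as_matrix();print(Rm.round(3))
s=snapshot("wrist");print("cam in tool",(Rm.T@(s["pose"][:3,3]-o["position"])).round(4),(Rm.T@s["pose"][:3,:3]).round(3))
go(.43,-.116,.24,90-7)
go(.5,.3,.3,90)
E
```

```text
[[ 0.933  0.359 -0.   ]
 [ 0.359 -0.933  0.001]
 [ 0.    -0.001 -1.   ]]
cam in tool [ 7.650e-02 -1.000e-04 -1.446e-01] [[ 0.    -0.962 -0.273]
 [ 1.     0.     0.   ]
 [-0.    -0.273  0.962]]
t 0.25 pos [ 0.2061 -0.5365  0.2391] tooly -69.0 j1,j6 [-1.41 -0.21] tilt [ 0.    -0.001 -1.   ]
shift [ 35.98 -31.22  -0.05] turn 28.0 F [-0.4 -0.   1.1] w 0.0917
t 0.25 pos [ 0.2061 -0.5365  0.2391] tooly -69.0 j1,j6 [-1.41 -0.21] tilt [ 0.    -0.001 -1.   ]
shift [ 57.43 -67.55  -6.02] turn 21.0 F [-0.4 -0.   1.1] w 0.0917
```

```bash
python3 -m pendant '[[17,-16,-1,14,4],[17,-16,-1,14,4],[17,-16,-1,14,4],[17,-16,-1,14,4],[17,-16,-1,14,4]]' 20; python3 -c "
from h import *
go(.42,-.112,.25,83)"
```

```text
time: 0.75
position: [0.3083, -0.3238, 0.2496]
orientation: [-3.135, -0.194, -0.001]
contact_force: [0.5, -0.2, 1.0]
gripper_width: 0.0537
t 0.75 pos [ 0.3083 -0.3238  0.2496] tooly -82.9 j1,j6 [-1.08  0.37] tilt [ 0. -0. -1.]
shift [ 13.69 -19.64  -0.03] turn 14.1 F [ 0.5 -0.2  1. ] w 0.0537
```

```bash
python3 -m pendant '[[13.7,-19.6,0,14,4],[13.7,-19.6,0,14,4],[13.7,-19.6,0,14,4],[13.7,-19.6,0,14,4],[13.7,-19.6,0,14,4]]' 20; python3 - <<'E'
from h import *
go(.42,-.112,.25,83)
s=snapshot("wrist");cv2.imwrite("pics/c_red.png",s["color"])
E
```

```text
time: 1.25
position: [0.4201, -0.113, 0.2498]
orientation: [3.136, -0.191, 0.001]
contact_force: [0.5, -0.2, -0.5]
gripper_width: 0.0395
t 1.25 pos [ 0.4201 -0.113   0.2498] tooly -97.0 j1,j6 [-0.54  1.15] tilt [ 0.001  0.    -1.   ]
shift [-0.02 -0.1  -0.02] turn 0.0 F [ 0.5 -0.2 -0.5] w 0.0395
```

View pics/c_red.png

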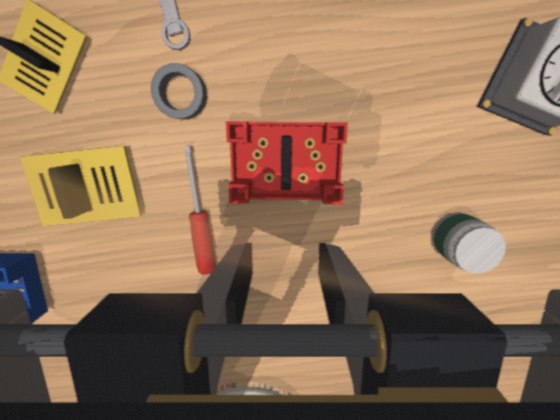

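```bash
cat >> h.py <<'E'
def ribs(s,ztop,box,vmax=60,tol=.006,amin=60):
    """dark patches whose depth says they are at the rib top; ray-cast on ztop"""
    u0,u1,v0,v1=box;W=world(s);H=hsv(s);b=np.zeros(W.shape[:2],bool);b[v0:v1,u0:u1]=1
    m=b&(H[...,2]<vmax)&(abs(W[...,2]-ztop)<tol)&(s["z_map"]>0)
    out=[]
    for mm,st,ce in comps(m,amin):
        v,u=np.nonzero(mm);p=ray(s,np.c_[u,v],ztop)[:,:2];r=rect(p)
        w,ev=np.linalg.eigh(np.cov(p.T));a=np.degrees(np.arctan2(ev[1,1],ev[0,1]));a=(a+90)%180-90
        print("rib px",ce.round(0),st[4],"rect",r,"mean",(p.mean(0)*1000).round(1),"pca",a.round(1),"z",np.median(W[mm][:,2]).round(4))
E
python3 - <<'E'
from h import *
s=snapshot("wrist")
ribs(s,.055,(200,380,100,220))
H=hsv(s);m=((H[...,0]<8)|(H[...,0]>172))&(H[...,1]>150);m[215:]=0;m[:100]=0;m[:,:215]=0;m[:,360:]=0
W=world(s);t=m&(W[...,2]>.052)&(s["z_map"]>0)
print("posts",rayrect(s,t,.057),t.sum())
s=snapshot("top");ribs(s,.055,(280,345,225,285),75,amin=20)
E
```

```text
rib px [292. 164.] 427 rect (array([ 456.8, -118.9]), 57.3, 8.8, -6.5) mean [ 457.4 -118.9] pca -7.7 z 0.0543
posts (array([ 456.5, -118.7]), 129.0, 88.9, 82.4) 985
```

```bash
python3 -c "
from h import *
go(.49,.36,.27,97)"
```

```text
t 1.4 pos [ 0.4201 -0.1131  0.2495] tooly -96.7 j1,j6 [-0.54  1.15] tilt [-0. -0. -1.]
shift [  1.45 -47.8   -2.04] turn -13.7 F [-0.4 -0.1 -0.5] w 0.0397
```

```bash
python3 -m pendant '[[0.7,-24,-2,-7,4],[0.7,-24,-2,-7,4],[0.7,-24,-2,-7,4],[0.7,-24,-2,-7,4],[0.7,-24,-2,-7,4]]'; python3 -m pendant '[[0,-24,0,-7,4],[0,-24,0,-7,4],[0,-24,0,-7,4],[0,-24,0,-7,4],[0,-24,0,-7,4]]';  python3 - <<'E'
from h import *
go(.49,.36,.27,97)
s=snapshot("wrist");cv2.imwrite("pics/c_base.png",s["color"]);np.savez("/tmp/base.npz",**s)
E
```

```text
time: 1.9
position: [0.456, 0.1229, 0.27]
orientation: [3.141, -0.002, 0.001]
contact_force: [-0.2, -0.7, -0.4]
gripper_width: 0.0401
time: 2.4
position: [0.4563, 0.3631, 0.2694]
orientation: [3.135, 0.191, 0.0]
contact_force: [-0.1, -0.5, -0.0]
gripper_width: 0.0401
t 2.4 pos [0.4563 0.3631 0.2694] tooly -83.0 j1,j6 [0.47 1.91] tilt [ 0.  0. -1.]
shift [ 3.31  0.71 -0.06] turn -0.0 F [-0.1 -0.5 -0. ] w 0.0401
```

View pics/c_base.png

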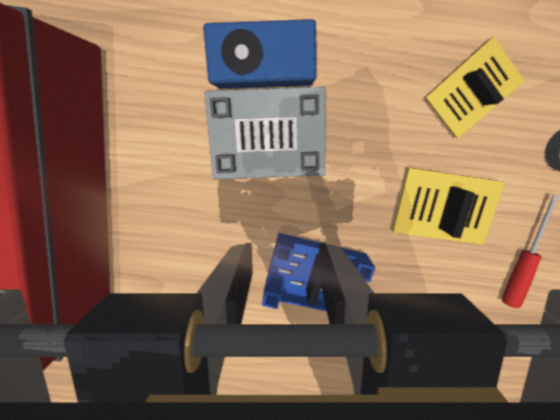

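```bash
python3 - <<'E'
from h import *
s=dict(np.load("/tmp/base.npz"))
crop(s,"c_basez",195,340,80,190,5)
H=hsv(s);W=world(s)
for th in (70,80,90):
    P=[]
    for (u,v) in [(221,106),(309,104),(226,162),(310,160)]:
        b=np.zeros(H.shape[:2],bool);b[v-14:v+15,u-14:u+15]=1
        m=b&(H[...,2]<th)&(H[...,1]<110)
        c=max(comps(m,5),key=lambda c:c[1][4])
        r=rayrect(s,c[0],.030);P.append(r[0]);print(th,(u,v),c[1][4],r)
    P=np.array(P);print("centre",P.mean(0),"mid diag",(P[0]+P[3])/2,(P[1]+P[2])/2,"long",P[0]-P[1],P[2]-P[3],"ang",[np.degrees(np.arctan2(*(a[::-1]))).round(2) for a in (P[0]-P[1],P[2]-P[3])],[np.degrees(np.arctan2(*(a[::-1]))).round(2) for a in (P[0]-P[2],P[1]-P[3])])
print(np.median(W[100:170,215:320,2]))
E
```

```text
70 (221, 106) 25 (array([543.7, 458.6]), 13.6, 2.4, 3.4)Traceback (most recent call last):
  File "<stdin>", line 10, in <module>
ValueError: max() iterable argument is empty
```

View pics/c_basez.png

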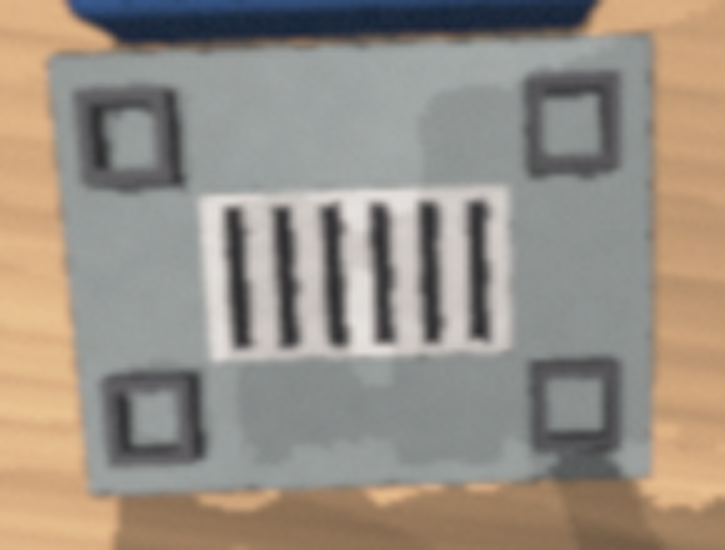

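```bash
cat >> h.py <<'E'
def base(s,seeds,ths=(100,110,118),hw=13,zt=.030):
    H=hsv(s)
    for th in ths:
        P=[]
        for (u,v) in seeds:
            b=np.zeros(H.shape[:2],bool);b[v-hw:v+hw+1,u-hw:u+hw+1]=1
            c=max(comps(b&(H[...,2]<th),3),key=lambda c:c[1][4])
            r=rayrect(s,c[0],zt);P.append(r[0]);print(th,(u,v),c[1][4],r)
        P=np.array(P);A=lambda a:np.degrees(np.arctan2(a[1],a[0])).round(2)
        print("centre",P.mean(0),"len",np.linalg.norm(P[0]-P[1]).round(1),np.linalg.norm(P[0]-P[2]).round(1),"ang long",A(P[0]-P[1]),A(P[2]-P[3]),"short",A(P[0]-P[2]),A(P[1]-P[3]))
E
python3 - <<'E'
from h import *
s=dict(np.load("/tmp/base.npz"))
base(s,[(221,107),(309,105),(226,163),(310,161)])
W=world(s);H=hsv(s);b=np.zeros(H.shape[:2],bool);b[85:180,203:330]=1
m=b&(H[...,1]<70)&(W[...,2]>.012)&(W[...,2]<.04);print("plinth",rect(W[m][:,:2]),rayrect(s,m,np.median(W[m][:,2])),np.median(W[m][:,2]))
E
```

```text
100 (221, 107) 207 (array([543.8, 450.2]), 22.7, 21.1, -80.1)
100 (309, 105) 184 (array([560. , 347.1]), 21.5, 20.4, 7.7)
100 (226, 163) 178 (array([479.6, 440.1]), 22.6, 21.1, -83.0)
100 (310, 161) 231 (array([491.6, 336. ]), 27.6, 21.4, 7.8)
centre [518.75 393.35] len 104.4 65.0 ang long 98.93 96.58 short 8.94 9.22
110 (221, 107) 268 (array([543.9, 450.7]), 24.2, 21.5, -83.0)
110 (309, 105) 241 (array([559.9, 346.6]), 23.5, 21.6, 8.7)
110 (226, 163) 229 (array([478.9, 440.4]), 23.6, 22.4, -83.0)
110 (310, 161) 263 (array([492. , 336.2]), 28.8, 21.4, 8.7)
centre [518.675 393.475] len 105.3 65.8 ang long 98.74 97.17 short 9.0 8.71
118 (221, 107) 308 (array([543.9, 450.5]), 24.8, 23.6, -81.4)
118 (309, 105) 264 (array([560. , 346.5]), 23.7, 21.6, 7.7)
118 (226, 163) 269 (array([479., 440.]), 25.0, 22.4, -83.0)
118 (310, 161) 297 (array([492.1, 336.7]), 29.0, 22.4, 8.7)
centre [518.75  393.425] len 105.2 65.7 ang long 98.8 97.23 short 9.19 8.21
plinth (array([520.4, 395.1]), 148.4, 112.1, -81.2) (array([522. , 395.2]), 147.9, 114.8, -81.2) 0.013940228464802307
```

```bash
python3 -m pendant '[[-1.4,-2.3,-2,-1.8,4],[-1.4,-2.3,-2,-1.8,4],[-1.4,-2.3,-2,-1.8,4],[-1.4,-2.3,-2,-1.8,4],[-1.4,-2.3,-2,-1.8,4]]';  python3 - <<'E'
from h import *
go(.49,.36,.27,98.8)
s=snapshot("wrist");cv2.imwrite("pics/c_base2.png",s["color"]);np.savez("/tmp/base2.npz",**s)
W=world(s);H=hsv(s);z=W[...,2];
uv=proj(s,[.519,.394,.03])[0].astype(int);print(uv,s["pose"][:3,3])
b=np.zeros(z.shape,bool);b[uv[1]-45:uv[1]+46,uv[0]-65:uv[0]+66]=1
m=b&(z>.023)&(z<.037)&(H[...,2]<125)
P=[]
for c in sorted(comps(m,60),key=lambda c:-c[1][4])[:4]:
    r=rayrect(s,c[0],.03);print(c[2].round(),c[1][4],r);P.append(r[0])
P=np.array(P);print(P.mean(0)); v,u=np.nonzero(m); print(rect(ray(s,np.c_[u,v],.03)[:,:2]))
cv2.imwrite("pics/c_m.png",np.hstack([cv2.resize(s["color"][uv[1]-50:uv[1]+50,uv[0]-70:uv[0]+70],None,fx=2.8,fy=2.8),cv2.cvtColor(cv2.resize(m[uv[1]-50:uv[1]+50,uv[0]-70:uv[0]+70].astype(np.uint8)*255,None,fx=2.8,fy=2.8),8)]))
E
```

```text
time: 2.95
position: [0.4394, 0.3819, 0.2888]
orientation: [3.132, 0.238, -0.002]
contact_force: [0.5, 0.5, -0.2]
gripper_width: 0.0401
t 2.95 pos [0.4394 0.3819 0.2888] tooly -81.3 j1,j6 [0.51 1.93] tilt [-0.001  0.001 -1.   ]
shift [4.67 2.93 1.88] turn -0.1 F [ 0.5  0.5 -0.2] w 0.0401
[284 122] [0.51517647 0.39357559 0.43327193]
[328.  94.] 206 (array([560.3, 346.9]), 22.5, 20.9, -81.3)
[326. 149.] 181 (array([494.3, 336.6]), 22.5, 20.4, -81.3)
[241.  94.] 173 (array([544.2, 452.2]), 21.4, 20.9, -81.3)
[244. 149.] 160 (array([477.7, 442.4]), 21.9, 20.7, 7.0)
[519.125 394.525]
(array([518.8, 394.1]), 128.7, 88.8, -81.3)
```

View pics/c_m.png

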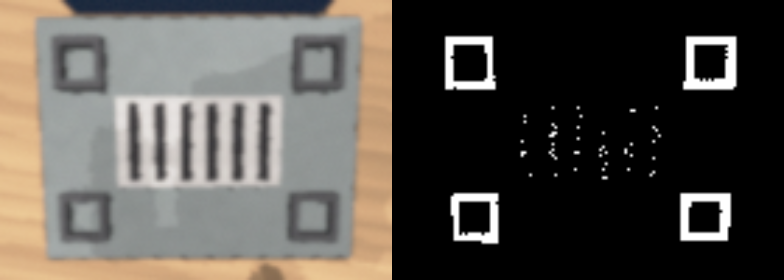

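```bash
python3 -c "
from h import *
go(.30,.303,.25,85)"
```

```text
t 3.0 pos [0.4393 0.3821 0.2889] tooly -81.3 j1,j6 [0.51 1.93] tilt [-0.001  0.001 -1.   ]
shift [-14.97   5.71   3.91] turn 13.7 F [ 0.1 -0.1 -0.8] w 0.04
```

```bash
python3 -m pendant '[[-15,5.7,3.9,13.7,4],[-15,5.7,3.9,13.7,4],[-15,5.7,3.9,13.7,4],[-15,5.7,3.9,13.7,4],[-15,5.7,3.9,13.7,4]]';  cat >> h.py <<'E'
def tray(s,hue,ctr,ztop=.057,half=(80,60),smin=110):
    """post tops of a tray of the hue band seen near world xy ctr; bottom of tray at ztop-.057"""
    W=world(s);H=hsv(s);z=W[...,2];h=H[...,0].astype(int)
    uv=proj(s,[*ctr,ztop])[0].astype(int)
    b=np.zeros(z.shape,bool);b[max(0,uv[1]-half[1]):uv[1]+half[1],max(0,uv[0]-half[0]):uv[0]+half[0]]=1
    hm=(h>=hue[0])&(h<=hue[1]) if hue[0]<hue[1] else (h>=hue[0])|(h<=hue[1])
    m=b&hm&(H[...,1]>smin)&(abs(z-ztop)<.006)&(s["z_map"]>0)
    m=cv2.morphologyEx(m.astype(np.uint8),cv2.MORPH_OPEN,np.ones((2,2)))>0
    print("posts px",uv,[ (c[2].round(0).tolist(),c[1][4],rayrect(s,c[0],ztop)[0].tolist()) for c in comps(m,25)])
    print("posts rect",rayrect(s,m,ztop),m.sum())
    ribs(s,ztop-.002,(max(0,uv[0]-45),uv[0]+45,max(0,uv[1]-40),uv[1]+40))
E
python3 - <<'E'
from h import *
go(.30,.303,.25,85)
s=snapshot("wrist");cv2.imwrite("pics/c_blue.png",s["color"])
tray(s,(100,125),(.334,.301))
E
```

```text
time: 3.5
position: [0.2976, 0.3028, 0.2494]
orientation: [3.138, -0.134, -0.002]
contact_force: [0.4, 0.5, -0.3]
gripper_width: 0.0399
t 3.5 pos [0.2976 0.3028 0.2494] tooly -94.9 j1,j6 [0.51 2.16] tilt [-0.001  0.001 -1.   ]
shift [ 0.23 -0.04 -0.06] turn 0.1 F [ 0.4  0.5 -0.3] w 0.0399
posts px [283 163] [([231.0, 129.0], np.int32(223), [375.4, 353.8]), ([330.0, 133.0], np.int32(228), [362.2, 248.3]), ([274.0, 168.0], np.int32(44), [329.5, 311.1]), ([231.0, 190.0], np.int32(195), [309.2, 362.2]), ([326.0, 194.0], np.int32(211), [296.5, 256.3])]
posts rect (array([335.6, 304.8]), 127.8, 88.2, 83.1) 905
rib px [279. 160.] 470 rect (array([337. , 305.3]), 58.3, 10.0, -6.9) mean [337.7 305.4] pca -6.9 z 0.0543
```

View pics/c_blue.png

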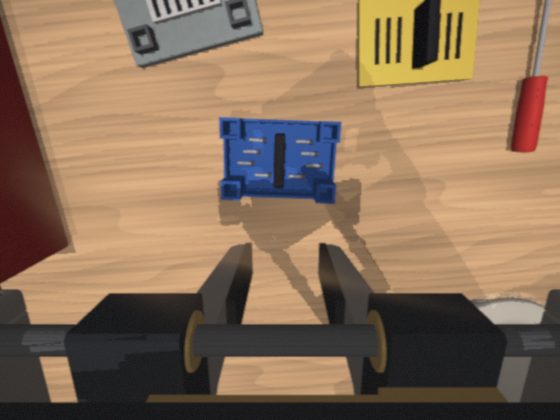

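Blue tray centre is (335.7, 305.0), long axis 83.1°. Approaching it.

```bash
python3 -c "
from h import *
go(.3357,.305,.05,83.1)"
```

```text
t 3.55 pos [0.2993 0.3036 0.2505] tooly -94.9 j1,j6 [0.51 2.16] tilt [ 0.001 -0.    -1.   ]
shift [ 3.6  -0.45 20.05] turn 2.0 F [-0.2  0.2 -0. ] w 0.0397
```

```bash
python3 -m pendant '[[3.6,-0.45,5,2,4],[3.6,-0.45,10,2,4],[3.6,-0.45,14,2,4],[3.6,-0.45,14,2,4],[3.6,-0.45,14,2,4]]';python3 -c "
from h import *
go(.3357,.305,.05,83.1)"
```

```text
time: 4.05
position: [0.3366, 0.3057, 0.1113]
orientation: [3.136, -0.189, -0.001]
contact_force: [-0.2, 0.7, 0.3]
gripper_width: 0.0403
t 4.05 pos [0.3366 0.3057 0.1113] tooly -96.9 j1,j6 [0.47 2.16] tilt [-0.  0. -1.]
shift [-0.08  0.07  6.13] turn -0.0 F [-0.2  0.7  0.3] w 0.0403
```

```bash
python3 -m pendant '[[0,0,3,0,4],[0,0,5,0,4],[0,0,6.1,0,4],[0,0,6.1,0,4],[0,0,6.1,0,4]]' 35;python3 -m pendant '[[0,0,0,0,0.6],[0,0,0,0,0.6],[0,0,0,0,0.6],[0,0,0,0,0.6],[0,0,0,0,0.6]]' 35; python3 -c "
from h import *
go(.3357,.305,.05,83.1)"
```

```text
time: 4.55
position: [0.3373, 0.3063, 0.0516]
orientation: [-3.134, 0.188, -0.005]
contact_force: [-0.0, -0.4, -0.6]
gripper_width: 0.0403
time: 5.05
position: [0.3359, 0.3055, 0.05]
orientation: [-3.136, 0.188, -0.001]
contact_force: [0.1, 0.3, 2.4]
gripper_width: 0.0117
t 5.05 pos [0.3359 0.3055 0.05  ] tooly -96.9 j1,j6 [0.47 2.16] tilt [ 0.001 -0.    -1.   ]
shift [-0.02  0.06 -0.  ] turn 0.0 F [0.1 0.3 2.4] w 0.0117
```

```bash
python3 -m pendant '[[0,0,-2,0,0.6],[0,0,-5,0,0.6],[0,0,-9,0,0.6],[0,0,-12,0,0.6],[0,0,-12,0,0.6]]' 35; python3 -c "
from h import *
go(.519,.3943,.17,98.7)"
```

```text
time: 5.55
position: [0.3381, 0.3067, 0.1736]
orientation: [-3.132, 0.188, -0.011]
contact_force: [0.8, 0.4, -2.9]
gripper_width: 0.0115
t 5.55 pos [0.3381 0.3067 0.1736] tooly -96.9 j1,j6 [0.47 2.16] tilt [ 0.007 -0.005 -1.   ]
shift [ 16.91 -10.86   0.52] turn -15.6 F [ 0.8  0.4 -2.9] w 0.0115
```

```bash
python3 -m pendant '[[5,-3.2,0,-5,0.6],[10,-6.4,0,-10,0.6],[15,-9.6,0,-15.6,0.6],[17.1,-11,0,-15.6,0.6],[17.1,-11,0,-15.6,0.6]]'; python3 -m pendant '[[0,0,0,0,0.6],[0,0,0,0,0.6],[0,0,0,0,0.6],[0,0,0,0,0.6],[0,0,0,0,0.6]]' 35; python3 - <<'E'
from h import *
go(.519,.3943,.0685,98.7)
s=snapshot("wrist");cv2.imwrite("pics/d_held.png",s["color"])
o=get_obs();tray(s,(100,125),o["position"][:2],o["position"][2]+.0075,half=(140,110))
s=snapshot("scene");cv2.imwrite("pics/d_scene.png",s["color"])
E
```

```text
time: 6.05
position: [0.5213, 0.3944, 0.1638]
orientation: [3.131, 0.236, -0.006]
contact_force: [-0.4, -1.2, -2.2]
gripper_width: 0.0118
time: 6.55
position: [0.5181, 0.394, 0.1703]
orientation: [-3.132, -0.239, -0.001]
contact_force: [-0.4, 0.1, -2.3]
gripper_width: 0.0118
t 6.55 pos [0.5181 0.394  0.1703] tooly -81.3 j1,j6 [0.46 1.88] tilt [ 0.001 -0.    -1.   ]
shift [ 8.000e-02 -1.000e-02  1.018e+01] turn 0.0 F [-0.4  0.1 -2.3] w 0.0118
posts px [284 284] [([180.0, 208.0], np.int32(735), [544.9, 450.8]), ([398.0, 217.0], np.int32(1518), [560.8, 346.9])]
posts rect (array([552.4, 398.6]), 127.8, 23.6, -81.3) 2267
rib px [285. 283.] 1924 rect (array([516.7, 393.7]), 44.7, 19.1, 8.7) mean [517.8 393.8] pca 7.3 z 0.1745
```

View pics/d_held.png

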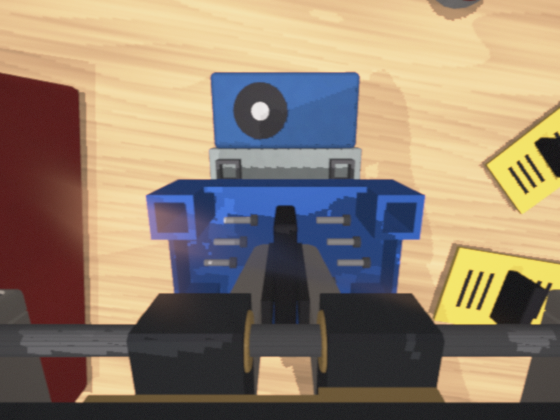

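View pics/d_scene.png

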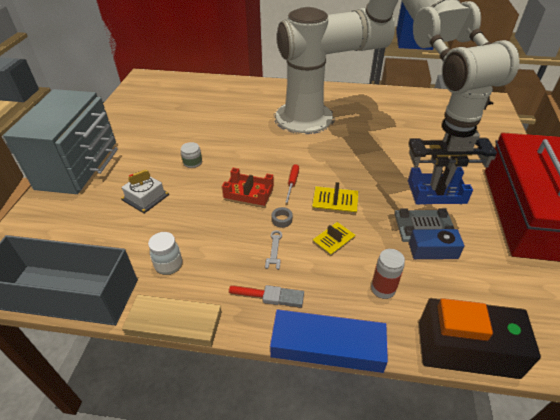

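```bash
python3 -m pendant '[[0,0,3,0,0.6],[0,0,5,0,0.6],[0,0,7,0,0.6],[0,0,7,0,0.6],[0,0,7,0,0.6]]'; python3 - <<'E'
from h import *
go(.519,.3943,.0685,98.7)
s=snapshot("wrist");crop(s,"d_low",120,450,60,330,2.2)
o=get_obs();tray(s,(100,125),o["position"][:2],o["position"][2]+.0075,half=(140,110))
print(np.round(get_obs()["position"],4))
E
```

```text
time: 7.15
position: [0.5186, 0.3941, 0.0999]
orientation: [3.132, 0.239, -0.0]
contact_force: [-0.8, -0.3, -2.3]
gripper_width: 0.0118
t 7.15 pos [0.5186 0.3941 0.0999] tooly -81.3 j1,j6 [0.46 1.88] tilt [-0.  0. -1.]
shift [ 0.05 -0.01  3.14] turn 0.0 F [-0.8 -0.3 -2.3] w 0.0118
posts px [284 284] [([180.0, 207.0], np.int32(672), [546.3, 451.3]), ([398.0, 217.0], np.int32(1410), [561.6, 347.4])]
posts rect (array([553.5, 398.7]), 126.7, 22.9, -81.3) 2094
rib px [285. 283.] 1862 rect (array([517.8, 394.2]), 44.4, 19.4, 8.7) mean [518.5 393.9] pca 6.7 z 0.1042
[0.5193 0.3945 0.101 ]
```

View pics/d_low.png

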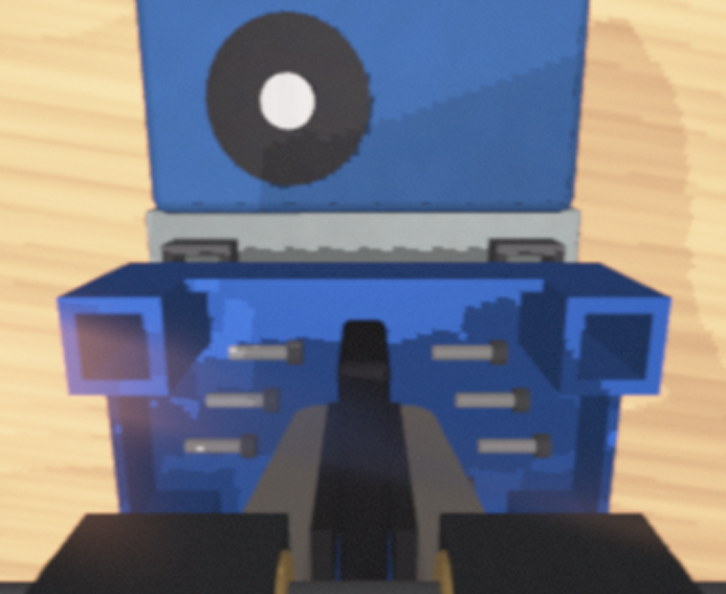

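```bash
python3 -m pendant '[[0,0,0.8,0,0.6],[0,0,1.4,0,0.6],[0,0,2,0,0.6],[0,0,2.3,0,0.6],[0,0,2.5,0,0.6]]'; python3 -m pendant '[[0,0,0.2,0,0.6],[0,0,0.4,0,0.6],[0,0,0.6,0,0.6],[0,0,0.7,0,0.6],[0,0,0.7,0,0.6]]'; python3 - <<'E'
from h import *
go(.519,.3943,.0685,98.7)
E
```

```text
time: 7.7
position: [0.5183, 0.394, 0.074]
orientation: [3.132, 0.239, -0.001]
contact_force: [-0.2, 0.2, -2.7]
gripper_width: 0.0122
time: 8.2
position: [0.5189, 0.3943, 0.0692]
orientation: [-3.132, -0.239, -0.001]
contact_force: [-3.7, -2.1, 5.4]
gripper_width: 0.0119
t 8.2 pos [0.5189 0.3943 0.0692] tooly -81.3 j1,j6 [0.46 1.88] tilt [ 0.  0. -1.]
shift [0.01 0.   0.07] turn 0.0 F [-3.7 -2.1  5.4] w 0.0119
```

```bash
python3 -m pendant '[[0,0,0.1,0,0.6],[0,0,0.2,0,0.6],[0,0,0.2,0,0.6],[0,0,0.2,0,0.6],[0,0,0.2,0,0.6]]'; python3 -c "
from h import *
go(.519,.3943,.0685,98.7)
"; python3 -m pendant '[[0,0,0,0,4],[0,0,0,0,4],[0,0,0,0,4],[0,0,0,0,4],[0,0,0,0,4]]'; python3 -m pendant '[[0,0,-4,0,4],[0,0,-8,0,4],[0,0,-12,0,4],[0,0,-16,0,4],[-4,0,-20,0,4]]';  python3 - <<'E'
from h import *
go(.44,.38,.29,98.7)
E
```

```text
time: 8.7
position: [0.519, 0.3944, 0.0692]
orientation: [3.132, 0.239, 0.001]
contact_force: [-8.1, -4.9, 16.1]
gripper_width: 0.0122
t 8.7 pos [0.519  0.3944 0.0692] tooly -81.3 j1,j6 [0.47 1.88] tilt [ 0.  0. -1.]
shift [0.   0.01 0.07] turn 0.0 F [-8.1 -4.9 16.1] w 0.0122
time: 9.2
position: [0.5186, 0.3941, 0.0654]
orientation: [3.132, 0.239, -0.0]
contact_force: [-0.2, 0.3, 0.1]
gripper_width: 0.04
time: 9.7
position: [0.486, 0.3885, 0.2628]
orientation: [-3.132, -0.235, -0.004]
contact_force: [0.2, 0.2, 0.8]
gripper_width: 0.0402
t 9.7 pos [0.486  0.3885 0.2628] tooly -81.4 j1,j6 [0.48 1.9 ] tilt [ 0.003 -0.    -1.   ]
shift [-4.66  0.15 -2.74] turn -0.1 F [0.2 0.2 0.8] w 0.0402
```

```bash
python3 -m pendant '[[-4.2,0.1,-2.7,0,4],[-4.2,0.1,-2.7,0,4],[-4.2,0.1,-2.7,0,4],[-4.2,0.1,-2.7,0,4],[-4.2,0.1,-2.7,0,4]]';  python3 - <<'E'
from h import *
go(.46,.14,.27,91)
s=snapshot("wrist");cv2.imwrite("pics/e1.png",s["color"])
tray(s,(100,125),(.519,.3943),.076)
W=world(s)
uv=proj(s,[.519,.394,.076])[0].astype(int)
H=hsv(s);z=W[...,2];b=np.zeros(z.shape,bool);b[uv[1]-60:uv[1]+60,uv[0]-80:uv[0]+80]=1
m=b&(abs(z-.076)<.01)&(H[...,1]>110)
for c in comps(m,60): print(c[2].round(),np.percentile(z[c[0]],[25,50,75,90]).round(4))
E
```

```text
time: 10.2
position: [0.4426, 0.381, 0.286]
orientation: [3.131, 0.238, -0.004]
contact_force: [-0.5, 0.1, -1.1]
gripper_width: 0.04
t 10.2 pos [0.4426 0.381  0.286 ] tooly -81.3 j1,j6 [0.5  1.92] tilt [-0.003  0.001 -1.   ]
shift [-1.91 24.09  1.64] turn 7.7 F [-0.5  0.1 -1.1] w 0.04
posts px [283 124] [([236.0, 93.0], np.int32(236), [544.0, 450.7]), ([333.0, 92.0], np.int32(262), [560.1, 345.8]), ([280.0, 112.0], np.int32(28), [531.9, 400.3]), ([280.0, 144.0], np.int32(26), [497.2, 395.2]), ([239.0, 155.0], np.int32(207), [477.2, 440.4]), ([330.0, 155.0], np.int32(238), [493.2, 335.6])]
posts rect (array([518.6, 392.8]), 127.7, 89.1, -81.3) 1007
rib px [283. 124.] 416 rect (array([518.9, 393.9]), 56.1, 8.0, 8.7) mean [519.7 394. ] pca 8.5 z 0.0734
[235.  91.] [0.0744 0.0752 0.0757 0.0763]
[332.  91.] [0.0745 0.0752 0.0758 0.0764]
[279. 122.] [0.0722 0.073  0.0735 0.074 ]
[238. 154.] [0.0742 0.0751 0.0758 0.0763]
[329. 154.] [0.0745 0.0753 0.0759 0.0764]
```

View pics/e1.png

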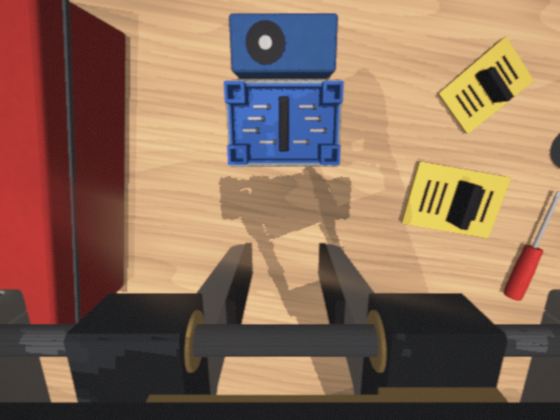

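The blue tray is home: all four post tops read 75 mm and level. Next is the red tray.

```bash
python3 -c "
from h import *
go(.42,-.113,.25,82.4)
"
```

```text
t 10.25 pos [0.4426 0.3811 0.2861] tooly -81.3 j1,j6 [0.5  1.92] tilt [-0.003  0.001 -1.   ]
shift [-9.68 48.5   3.69] turn 16.3 F [ 0.  -0.2 -0.4] w 0.04
```

```bash
python3 -m pendant '[[-4.8,24.2,1.8,8,4],[-4.8,24.2,1.8,8,4],[-4.8,24.2,1.8,8,4],[-4.8,24.2,1.8,8,4],[-4.8,24.2,1.8,8,4]]'; python3 -m pendant '[[-1.4,24.7,1.8,8.3,4],[-1.4,24.7,1.8,8.3,4],[-1.4,24.7,1.8,8.3,4],[-1.4,24.7,1.8,8.3,4],[-1.4,24.7,1.8,8.3,4]]'; python3 - <<'E'
from h import *
s=snapshot("wrist");cv2.imwrite("pics/f_red.png",s["color"])
tray(s,(172,8),(.4567,-.1188),smin=140)
go(.4567,-.1188,.11,82.4)
E
```

```text
time: 10.75
position: [0.4313, 0.1329, 0.269]
orientation: [3.141, 0.019, -0.002]
contact_force: [0.6, -0.4, -0.3]
gripper_width: 0.0398
time: 11.25
position: [0.4201, -0.1146, 0.2513]
orientation: [-3.134, 0.209, 0.001]
contact_force: [1.1, -0.6, 0.6]
gripper_width: 0.0403
posts px [284 163] [([235.0, 133.0], np.int32(241), [495.7, -71.0]), ([334.0, 133.0], np.int32(256), [481.5, -176.8]), ([238.0, 194.0], np.int32(234), [428.6, -62.0]), ([332.0, 194.0], np.int32(233), [415.0, -168.1])]
posts rect (array([ 454.8, -119.7]), 129.0, 89.1, 82.4) 964
rib px [284. 162.] 422 rect (array([ 457.2, -118.8]), 57.4, 9.0, -7.5) mean [ 457.5 -119.4] pca -7.7 z 0.0542
t 11.3 pos [ 0.4194 -0.1209  0.2508] tooly -98.0 j1,j6 [-0.56  1.16] tilt [-0.002  0.004 -1.   ]
shift [ 3.68 -0.78 14.07] turn -0.4 F [-1.9 -4.5 -0.8] w 0.04
```

```bash
python3 -m pendant '[[0,0,0,0,4],[0,0,0,0,4],[0,0,0,0,4],[0,0,0,0,4],[0,0,0,0,4]]'; python3 - <<'E'
from h import *
s=snapshot("wrist");cv2.imwrite("pics/f_red.png",s["color"])
tray(s,(172,8),(.4567,-.1188),smin=140)
go(.4567,-.1188,.11,82.4)
E
```

```text
time: 11.8
position: [0.4208, -0.1112, 0.252]
orientation: [3.135, -0.204, 0.0]
contact_force: [-0.5, -0.2, -0.2]
gripper_width: 0.0397
posts px [287 163] [([239.0, 133.0], np.int32(223), [495.9, -71.0]), ([338.0, 133.0], np.int32(255), [482.1, -176.9]), ([241.0, 194.0], np.int32(227), [428.7, -61.9]), ([335.0, 194.0], np.int32(248), [414.8, -168.0])]
posts rect (array([ 455.1, -119.6]), 129.2, 89.3, 82.5) 953
rib px [287. 163.] 418 rect (array([ 456.5, -118.4]), 57.6, 9.1, -7.1) mean [ 457.  -119.1] pca -7.2 z 0.0543
t 11.85 pos [ 0.4208 -0.1113  0.252 ] tooly -97.5 j1,j6 [-0.54  1.16] tilt [ 0.  0. -1.]
shift [ 3.65  0.27 14.21] turn 0.1 F [-0.3  0.2  0.1] w 0.0397
```

```bash
python3 -m pendant '[[3.6,0.3,5,0,4],[3.6,0.3,10,0,4],[3.6,0.3,14.2,0,4],[3.6,0.3,14.2,0,4],[3.6,0.3,14.2,0,4]]'; python3 -m pendant '[[0,0,3,0,4],[0,0,5,0,4],[0,0,6,0,4],[0,0,6,0,4],[0,0,6,0,4]]'; python3 - <<'E'
from h import *
go(.4558,-.119,.05,82.4)
E
```

```text
time: 12.35
position: [0.4557, -0.1194, 0.1102]
orientation: [-3.134, 0.207, 0.002]
contact_force: [-0.8, -0.5, 1.0]
gripper_width: 0.0398
time: 12.85
position: [0.4574, -0.1207, 0.0521]
orientation: [3.133, -0.208, 0.005]
contact_force: [-0.0, 0.0, 0.6]
gripper_width: 0.0398
t 12.85 pos [ 0.4574 -0.1207  0.0521] tooly -97.6 j1,j6 [-0.51  1.19] tilt [ 0.003  0.001 -1.   ]
shift [-0.18 -0.15  0.21] turn 0.0 F [-0.   0.   0.6] w 0.0398
```

```bash
python3 -m pendant '[[0,0,0,0,0.6],[0,0,0,0,0.6],[0,0,0,0,0.6],[0,0,0,0,0.6],[0,0,0,0,0.6]]' 35; python3 -c "
from h import *
go(.4558,-.119,.05,82.4)"; python3 -m pendant '[[0,0,-2,0,0.6],[0,0,-5,0,0.6],[0,0,-9,0,0.6],[0,0,-14,0,0.6],[0,0,-17,0,0.6]]' 35; python3 - <<'E'
from h import *
go(.519,.3943,.22,98.7)
E
```

```text
time: 13.35
position: [0.4561, -0.12, 0.0503]
orientation: [3.135, -0.208, 0.001]
contact_force: [-0.4, 1.5, 3.5]
gripper_width: 0.0116
t 13.35 pos [ 0.4561 -0.12    0.0503] tooly -97.6 j1,j6 [-0.51  1.19] tilt [ 0. -0. -1.]
shift [-0.04 -0.09  0.03] turn 0.0 F [-0.4  1.5  3.5] w 0.0116
time: 13.85
position: [0.4564, -0.1203, 0.2229]
orientation: [3.133, -0.208, 0.004]
contact_force: [0.5, -1.0, -3.5]
gripper_width: 0.0119
t 13.85 pos [ 0.4564 -0.1203  0.2229] tooly -97.6 j1,j6 [-0.51  1.19] tilt [ 0.003  0.001 -1.   ]
shift [ -0.59 -51.84   0.22] turn -16.3 F [ 0.5 -1.  -3.5] w 0.0119
```

```bash
python3 -m pendant '[[0,-4,0,-2,0.6],[0,-8,0,-3,0.6],[0,-12,0,-5,0.6],[0,-16,0,-6,0.6],[0,-20,0,-7,0.6]]' 35;  python3 -m pendant '[[0,-4,0,-2,0.6],[0,-8,0,-3,0.6],[0,-12,0,-5,0.6],[0,-16,0,-6,0.6],[0,-20,0,-7,0.6]]' 35;python3 - <<'E'
from h import *
go(.519,.3943,.22,98.7)
E
```

```text
time: 14.35
position: [0.4815, 0.0799, 0.2189]
orientation: [3.141, -0.015, -0.003]
contact_force: [1.1, -1.2, -3.1]
gripper_width: 0.0115
time: 14.85
position: [0.4834, 0.2797, 0.2187]
orientation: [3.136, 0.177, -0.003]
contact_force: [0.7, -0.8, -3.2]
gripper_width: 0.0118
t 14.85 pos [0.4834 0.2797 0.2187] tooly -83.5 j1,j6 [0.31 1.77] tilt [-0.002  0.001 -1.   ]
shift [  4.83 -10.98  -0.15] turn -2.2 F [ 0.7 -0.8 -3.2] w 0.0118
```

```bash
python3 -m pendant '[[1.6,-4,0,-2.2,0.6],[3.2,-7,0,-2.2,0.6],[4.8,-10,0,-2.2,0.6],[4.8,-11,0,-2.2,0.6],[4.8,-11,0,-2.2,0.6]]' 35;  python3 -m pendant '[[0,0,1,0,0.6],[0,0,2,0,0.6],[0,0,3,0,0.6],[0,0,3,0,0.6],[0,0,3,0,0.6]]' 35;python3 - <<'E'
from h import *
go(.519,.3943,.1145,98.7)
s=snapshot("wrist");crop(s,"f_low",120,450,60,330,2.2)
o=get_obs();tray(s,(172,8),o["position"][:2],o["position"][2]+.0075,half=(140,110))
tray(s,(100,125),(.519,.3943),.076,half=(80,70))
E
```

```text
time: 15.35
position: [0.5187, 0.3936, 0.2183]
orientation: [3.131, 0.239, -0.004]
contact_force: [-0.4, -0.5, -3.7]
gripper_width: 0.0116
time: 15.85
position: [0.5195, 0.3924, 0.1894]
orientation: [3.132, 0.235, -0.001]
contact_force: [-0.4, 0.3, -3.1]
gripper_width: 0.0118
t 15.85 pos [0.5195 0.3924 0.1894] tooly -81.4 j1,j6 [0.46 1.88] tilt [-0.001  0.    -1.   ]
shift [-0.02 -0.2   7.49] turn -0.1 F [-0.4  0.3 -3.1] w 0.0118
posts px [284 284] [([173.0, 218.0], np.int32(1392), [546.0, 449.0]), ([398.0, 218.0], np.int32(1440), [561.7, 345.3]), ([276.0, 253.0], np.int32(47), [536.2, 399.0])]
posts rect (array([548.2, 396.2]), 127.6, 33.5, -81.4) 2913
rib px [291. 249.] 130 rect (array([536.9, 393.6]), 8.3, 7.9, -81.4) mean [538.4 392.1] pca 47.8 z 0.1932
rib px [285. 296.] 1206 rect (array([512. , 391.4]), 31.2, 11.8, 8.6) mean [512.1 391.4] pca 9.4 z 0.1933
posts px [282 216] [([221.0, 170.0], np.int32(218), [549.3, 451.8]), ([346.0, 170.0], np.int32(224), [565.6, 346.9])]
posts rect (array([557.3, 399.2]), 127.8, 12.7, -81.4) 442
```

View pics/f_low.png

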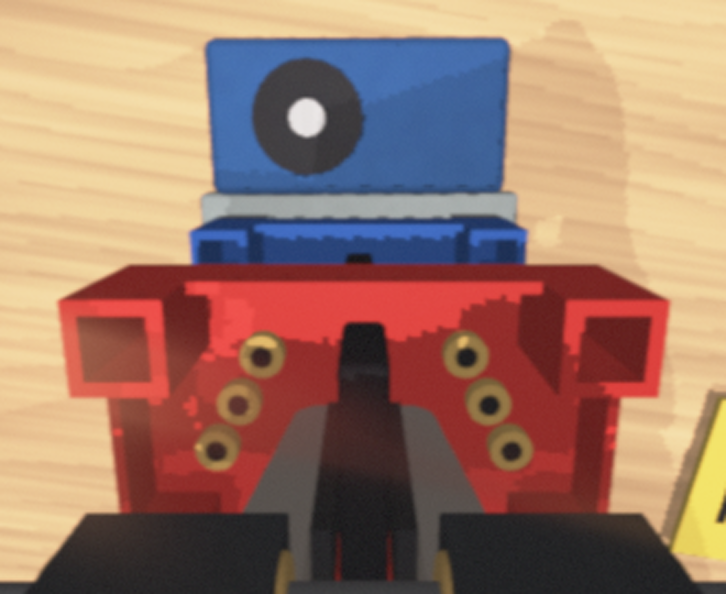

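```bash
python3 -m pendant '[[0,-0.17,1.5,0,0.6],[0,-0.17,3,0,0.6],[0,-0.17,4.5,0,0.6],[0,-0.17,5,0,0.6],[0,-0.17,5,0,0.6]]' 35;python3 - <<'E'
from h import *
go(.519,.3943,.1145,98.7)
s=snapshot("wrist");crop(s,"f_low2",120,450,60,330,2.2)
print(np.round(get_obs()["position"],4))
E
```

```text
time: 16.4
position: [0.5184, 0.3942, 0.1378]
orientation: [3.131, 0.236, -0.005]
contact_force: [0.5, 0.5, -3.2]
gripper_width: 0.0116
t 16.4 pos [0.5184 0.3942 0.1378] tooly -81.4 j1,j6 [0.46 1.89] tilt [-0.003  0.001 -1.   ]
shift [ 0.07 -0.01  2.33] turn -0.1 F [ 0.5  0.5 -3.2] w 0.0116
[0.5192 0.3945 0.1392]
```

View pics/f_low2.png

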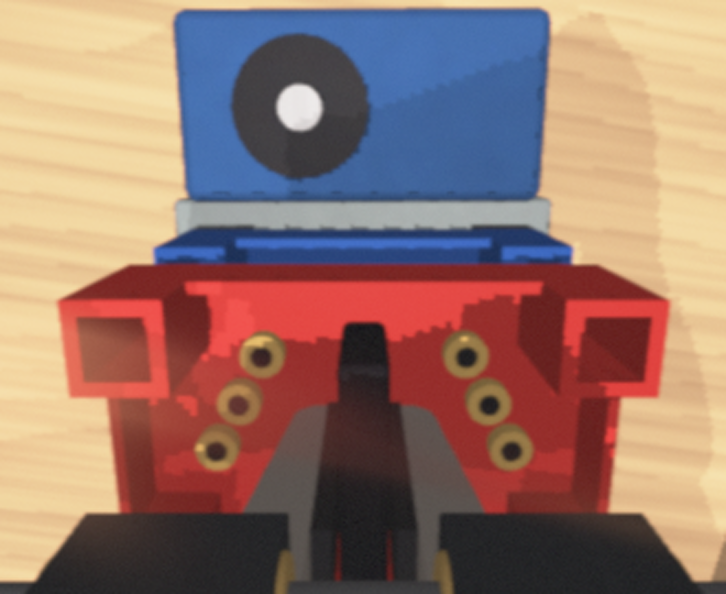

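```bash
python3 -m pendant '[[0,0,0.6,0,0.6],[0,0,1,0,0.6],[0,0,1.3,0,0.6],[0,0,1.6,0,0.6],[0,0,1.8,0,0.6]]'; python3 -m pendant '[[0,0,0.2,0,0.6],[0,0,0.4,0,0.6],[0,0,0.6,0,0.6],[0,0,0.8,0,0.6],[0,0,0.8,0,0.6]]'; python3 - <<'E'
from h import *
go(.519,.3943,.1145,98.7)
E
```

```text
time: 16.95
position: [0.5194, 0.3946, 0.1217]
orientation: [3.133, 0.236, -0.0]
contact_force: [-0.2, 0.6, -3.5]
gripper_width: 0.012
time: 17.45
position: [0.5197, 0.3948, 0.1156]
orientation: [-3.133, -0.236, -0.001]
contact_force: [-3.9, -2.3, 4.4]
gripper_width: 0.0119
t 17.45 pos [0.5197 0.3948 0.1156] tooly -81.4 j1,j6 [0.46 1.89] tilt [ 0.001 -0.    -1.   ]
shift [-0.08  0.04  0.11] turn -0.1 F [-3.9 -2.3  4.4] w 0.0119
```

```bash
python3 -m pendant '[[0,0,0.1,0,0.6],[0,0,0.2,0,0.6],[0,0,0.2,0,0.6],[0,0,0.2,0,0.6],[0,0,0.2,0,0.6]]'; python3 -m pendant '[[0,0,0,0,4],[0,0,0,0,4],[0,0,0,0,4],[0,0,0,0,4],[0,0,0,0,4]]'; python3 -m pendant '[[0,0,-4,0,4],[0,0,-8,0,4],[0,0,-12,0,4],[-3,0,-16,0,4],[-8,0,-18,0,4]]'; python3 -m pendant '[[0,0,0,0,4],[0,0,0,0,4],[0,0,0,0,4],[0,0,0,0,4],[0,0,0,0,4]]';   python3 - <<'E'
from h import *
go(.42,.14,.25,91)
s=snapshot("wrist");cv2.imwrite("pics/g1.png",s["color"])
tray(s,(172,8),(.519,.3943),.122,smin=140)
W=world(s);z=W[...,2]
uv=proj(s,[.519,.394,.122])[0].astype(int)
H=hsv(s);b=np.zeros(z.shape,bool);b[max(0,uv[1]-80):uv[1]+80,uv[0]-110:uv[0]+110]=1
m=b&(abs(z-.122)<.01)&(H[...,1]>110)
for c in comps(m,60): print(c[2].round(),np.percentile(z[c[0]],[25,50,75,90]).round(4))
E
```

```text
time: 17.95
position: [0.5198, 0.3948, 0.1156]
orientation: [3.133, 0.237, 0.001]
contact_force: [-8.0, -4.8, 13.9]
gripper_width: 0.0121
time: 18.45
position: [0.5195, 0.3946, 0.1117]
orientation: [3.133, 0.236, -0.0]
contact_force: [-0.4, 0.4, -0.6]
gripper_width: 0.04
time: 18.95
position: [0.4459, 0.3836, 0.2948]
orientation: [-3.13, -0.233, -0.01]
contact_force: [0.3, 0.6, 1.6]
gripper_width: 0.0401
time: 19.45
position: [0.4444, 0.383, 0.2893]
orientation: [3.132, 0.235, -0.003]
contact_force: [1.0, 0.2, -0.4]
gripper_width: 0.0399
t 19.45 pos [0.4444 0.383  0.2893] tooly -81.4 j1,j6 [0.51 1.93] tilt [-0.002  0.001 -1.   ]
shift [-6.03 23.66  3.96] turn 7.6 F [ 1.   0.2 -0.4] w 0.0399
posts px [284 126] [([229.0, 89.0], np.int32(331), [544.4, 451.8]), ([341.0, 90.0], np.int32(357), [560.4, 346.1]), ([280.0, 126.0], np.int32(44), [518.4, 399.3]), ([233.0, 161.0], np.int32(281), [477.5, 441.5]), ([338.0, 161.0], np.int32(294), [493.4, 335.8])]
posts rect (array([519. , 393.6]), 129.3, 89.0, -81.4) 1321
rib px [284. 125.] 521 rect (array([519.5, 394.5]), 56.2, 9.0, 8.8) mean [520.3 394.6] pca 9.3 z 0.1195
[228.  89.] [0.12   0.1211 0.1218 0.1222]
[340.  89.] [0.1202 0.1212 0.1218 0.1223]
[281. 120.] [0.1176 0.1184 0.1192 0.1199]
[231. 160.] [0.1203 0.1211 0.1217 0.1222]
[337. 161.] [0.1204 0.1213 0.1219 0.1224]
```

View pics/g1.png

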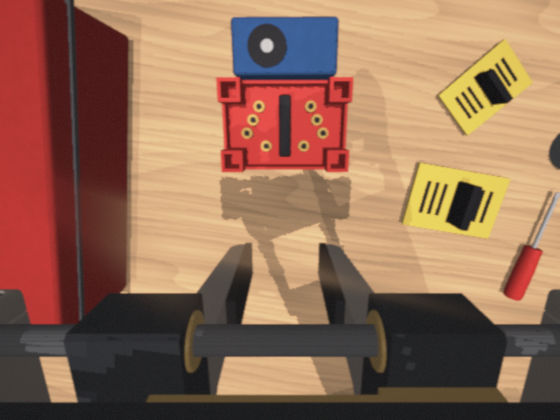

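Red is home and level at 121 mm. Next is the cover, plus a fresh top view in case a tray was hidden under the arm earlier.

```bash
python3 -m pendant '[[-6,23.6,4,7.6,4],[-6,23.6,4,7.6,4],[-6,23.6,4,7.6,4],[-6,23.6,4,7.6,4],[-6,23.6,4,7.6,4]]'; python3 -m pendant '[[0,0,0,0,4],[0,0,0,0,4],[0,0,0,0,4],[0,0,0,0,4],[0,0,0,0,4]]';   python3 - <<'E'
from h import *
s=snapshot("wrist");cv2.imwrite("pics/h_cov.png",s["color"])
go(.4527,.1386,.11,91)
ribs(s,.055,(200,380,60,230))
W=world(s);H=hsv(s);m=(H[...,0]>20)&(H[...,0]<35)&(H[...,1]>150)
for c in comps(m,300): print(c[2].round(),c[1][4],rayrect(s,c[0],.017),np.median(W[c[0]][:,2]).round(4))
t=snapshot("top");cv2.imwrite("pics/h_top.png",t["color"])
E
```

```text
time: 20.0
position: [0.4196, 0.139, 0.25]
orientation: [3.141, 0.028, -0.0]
contact_force: [-0.1, 0.6, -0.6]
gripper_width: 0.0401
time: 20.5
position: [0.4201, 0.1419, 0.2507]
orientation: [-3.141, -0.031, -0.0]
contact_force: [-0.3, -0.8, -0.6]
gripper_width: 0.04
t 20.55 pos [0.42   0.1418 0.2506] tooly -88.9 j1,j6 [0.05 1.6 ] tilt [ 0. -0. -1.]
shift [ 3.26  0.39 14.06] turn 0.1 F [-0.2 -0.5 -0.4] w 0.0402
rib px [286. 165.] 425 rect (array([454.3, 141.5]), 57.8, 9.2, -0.7) mean [454.3 141.3] pca -1.0 z 0.0544
[265.  19.] 313 (array([602.2, 165.8]), 42.0, 29.0, 34.6) 0.0123
[316.  11.] 592 (array([622.1, 117.3]), 47.9, 29.6, 48.8) 0.0123
[287. 160.] 5438 (array([454. , 140.8]), 126.0, 87.2, 88.7) 0.0164
```

View pics/h_cov.png

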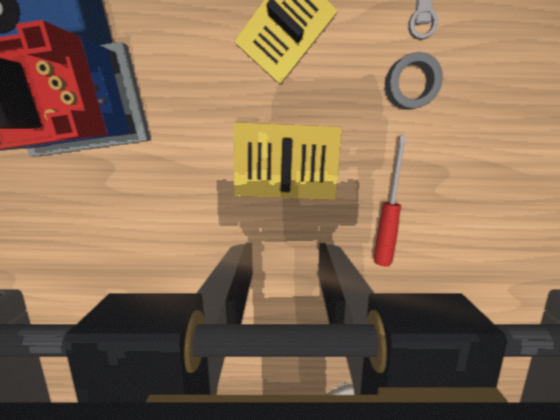

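View pics/h_top.png

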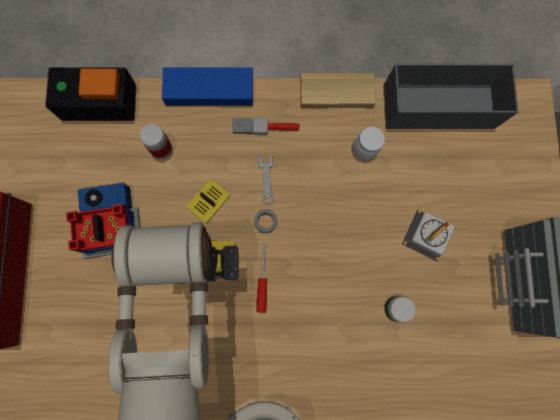

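```bash
python3 -m pendant '[[3.4,0.05,5,2.1,4],[3.4,0.05,10,2.1,4],[3.4,0.05,14,2.1,4],[3.4,0.05,14,2.1,4],[3.4,0.05,14,2.1,4]]'; python3 -m pendant '[[0,0,3,0,4],[0,0,5,0,4],[0,0,6,0,4],[0,0,6,0,4],[0,0,6,0,4]]'; python3 - <<'E'
from h import *
go(.4542,.1412,.05,88.9)
E
```

```text
time: 21.1
position: [0.4538, 0.1413, 0.111]
orientation: [3.141, -0.029, -0.002]
contact_force: [0.8, 0.0, 0.4]
gripper_width: 0.0397
time: 21.6
position: [0.4557, 0.1412, 0.0527]
orientation: [-3.141, 0.029, -0.006]
contact_force: [0.1, 1.1, 0.4]
gripper_width: 0.0397
t 21.6 pos [0.4557 0.1412 0.0527] tooly -91.1 j1,j6 [0.05 1.64] tilt [ 0.004 -0.    -1.   ]
shift [-0.15 -0.    0.27] turn 0.0 F [0.1 1.1 0.4] w 0.0397
```

```bash
python3 -m pendant '[[0,0,0,0,0.6],[0,0,0,0,0.6],[0,0,0,0,0.6],[0,0,0,0,0.6],[0,0,0,0,0.6]]' 35; python3 -c "
from h import *
go(.4542,.1412,.05,88.9)"; python3 -m pendant '[[0,0,-2,0,0.6],[0,0,-6,0,0.6],[0,0,-11,0,0.6],[0,0,-16,0,0.6],[0,0,-20,0,0.6]]' 35; python3 -m pendant '[[0,0,-1,0,0.6],[0,0,-1,0,0.6],[0,0,-1,0,0.6],[0,0,-1,0,0.6],[0,0,-1,0,0.6]]' 35; python3 - <<'E'
from h import *
go(.519,.3943,.26,98.7)
E
```

```text
time: 22.1
position: [0.4542, 0.141, 0.0509]
orientation: [3.141, -0.03, 0.001]
contact_force: [0.1, -0.5, 2.1]
gripper_width: 0.0118
t 22.1 pos [0.4542 0.141  0.0509] tooly -91.1 j1,j6 [0.05 1.64] tilt [ 0.  0. -1.]
shift [-0.   -0.02  0.09] turn 0.0 F [ 0.1 -0.5  2.1] w 0.0118
time: 22.6
position: [0.454, 0.141, 0.253]
orientation: [-3.141, 0.03, -0.003]
contact_force: [0.4, -0.3, -1.7]
gripper_width: 0.0117
time: 23.1
position: [0.4528, 0.1409, 0.2582]
orientation: [3.141, -0.03, -0.007]
contact_force: [-0.2, -0.1, -2.6]
gripper_width: 0.012
t 23.1 pos [0.4528 0.1409 0.2582] tooly -91.1 j1,j6 [0.05 1.64] tilt [-0.004  0.    -1.   ]
shift [  6.13 -25.46  -0.21] turn -9.8 F [-0.2 -0.1 -2.6] w 0.012
```

```bash
python3 -m pendant '[[1,-4,0,-2,0.6],[2,-8,0,-4,0.6],[3,-12,0,-6,0.6],[4,-16,0,-8,0.6],[5,-20,0,-9.8,0.6]]' 35;  python3 -m pendant '[[0,-3,0,0,0.6],[0,-5,0,0,0.6],[0,-5,0,0,0.6],[0,-5,0,0,0.6],[0,-5,0,0,0.6]]' 35;python3 - <<'E'
from h import *
go(.519,.3943,.1605,98.7)
E
```

```text
time: 23.6
position: [0.5075, 0.3415, 0.259]
orientation: [3.132, 0.241, -0.003]
contact_force: [0.0, -1.3, -2.2]
gripper_width: 0.0117
time: 24.1
position: [0.5002, 0.3885, 0.2599]
orientation: [3.132, 0.237, -0.002]
contact_force: [0.5, -0.4, -2.0]
gripper_width: 0.0115
t 24.1 pos [0.5002 0.3885 0.2599] tooly -81.3 j1,j6 [0.47 1.89] tilt [-0.001  0.001 -1.   ]
shift [ 1.96 -0.3   9.93] turn -0.0 F [ 0.5 -0.4 -2. ] w 0.0115
```

```bash
python3 -m pendant '[[1.9,-0.2,1,0,0.6],[1.9,-0.2,2,0,0.6],[1.9,-0.2,3,0,0.6],[1.9,-0.2,3.5,0,0.6],[1.9,-0.2,3.5,0,0.6]]' 35;  python3 -m pendant '[[0,0,0,0,0.6],[0,0,0,0,0.6],[0,0,0,0,0.6],[0,0,0,0,0.6],[0,0,0,0,0.6]]' 35;python3 - <<'E'
from h import *
go(.519,.3943,.1605,98.7)
s=snapshot("wrist");crop(s,"i_low",120,450,60,330,2.2)
o=get_obs();W=world(s);H=hsv(s)
m=(H[...,0]>20)&(H[...,0]<35)&(H[...,1]>130)&(abs(W[...,2]-(o["position"][2]-.021-.0115))<.01); m[:,:100]=0;m[:,480:]=0
v,u=np.nonzero(m);P=ray(s,np.c_[u,v],o["position"][2]-.0325)[:,:2];T=R.from_rotvec(o["orientation"]).as_matrix()
q=(np.c_[P,np.full(len(P),0)]-np.r_[o["position"][:2],0])@T[:,:2]*1000
print("cover in tool: x max",np.percentile(q[:,0],[98,99.5]).round(1),"y",np.percentile(q[:,1],[.3,99.7]).round(1))
tray(s,(172,8),(.519,.3943),.122,half=(110,90),smin=140)
E
```

```text
time: 24.6
position: [0.5176, 0.3937, 0.2241]
orientation: [3.132, 0.238, -0.004]
contact_force: [0.7, 0.2, -2.4]
gripper_width: 0.0117
time: 25.1
position: [0.5187, 0.3944, 0.2258]
orientation: [-3.132, -0.239, -0.001]
contact_force: [0.1, -0.3, -2.2]
gripper_width: 0.0117
t 25.1 pos [0.5187 0.3944 0.2258] tooly -81.3 j1,j6 [0.47 1.88] tilt [ 0. -0. -1.]
shift [0.03 0.01 6.53] turn 0.0 F [ 0.1 -0.3 -2.2] w 0.0117
cover in tool: x max [44.9 45.5] y [-63.1  63.5]
posts px [284 218] [([220.0, 171.0], np.int32(238), [549.8, 452.4]), ([351.0, 171.0], np.int32(248), [566.0, 347.1])]
posts rect (array([557.9, 399.6]), 129.1, 11.5, -81.3) 486
```

View pics/i_low.png

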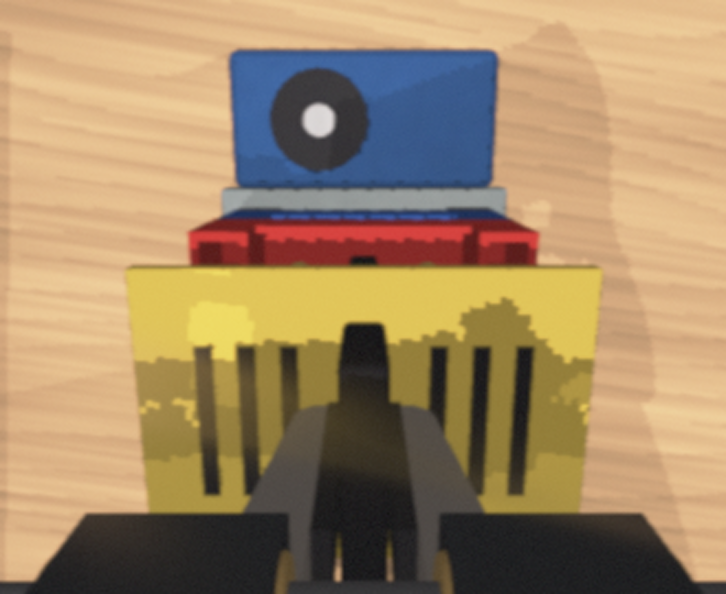

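```bash
python3 -m pendant '[[0,0,1.5,0,0.6],[0,0,3,0,0.6],[0,0,4,0,0.6],[0,0,4.5,0,0.6],[0,0,4.9,0,0.6]]' 35;  python3 -m pendant '[[0,0,0.3,0,0.6],[0,0,0.6,0,0.6],[0,0,0.9,0,0.6],[0,0,1.2,0,0.6],[0,0,1.4,0,0.6]]' 35;python3 - <<'E'
from h import *
go(.519,.3943,.1605,98.7)
E
python3 -m pendant '[[0,0,0.2,0,0.6],[0,0,0.3,0,0.6],[0,0,0.4,0,0.6],[0,0,0.4,0,0.6],[0,0,0.4,0,0.6]]' 35
```

```text
time: 25.65
position: [0.5183, 0.3941, 0.1754]
orientation: [3.132, 0.239, -0.002]
contact_force: [-0.2, -0.0, -0.7]
gripper_width: 0.0118
time: 26.15
position: [0.5186, 0.3943, 0.1624]
orientation: [3.132, 0.239, 0.0]
contact_force: [-0.8, -0.7, -2.4]
gripper_width: 0.0118
t 26.15 pos [0.5186 0.3943 0.1624] tooly -81.3 j1,j6 [0.46 1.88] tilt [ 0.  0. -1.]
shift [0.04 0.01 0.19] turn 0.0 F [-0.8 -0.7 -2.4] w 0.0118
time: 26.65
position: [0.5189, 0.3944, 0.1621]
orientation: [-3.132, -0.239, -0.002]
contact_force: [-6.8, -4.6, 13.5]
gripper_width: 0.0118
```

```bash
python3 -m pendant '[[0,0,0,0,4],[0,0,0,0,4],[0,0,0,0,4],[0,0,0,0,4],[0,0,0,0,4]]'; python3 -m pendant '[[0,0,-4,0,4],[0,0,-8,0,4],[-2,0,-12,0,4],[-5,0,-15,0,4],[-8,0,-15,0,4]]'; python3 -m pendant '[[0,0,0,0,4],[0,0,0,0,4],[0,0,0,0,4],[0,0,0,0,4],[0,0,0,0,4]]';   python3 - <<'E'
from h import *
go(.40,-.36,.25)
s=snapshot("wrist");cv2.imwrite("pics/j1.png",s["color"])
W=world(s);z=W[...,2];H=hsv(s)
uv=proj(s,[.519,.394,.128])[0].astype(int);print(uv)
m=(H[...,0]>20)&(H[...,0]<35)&(H[...,1]>130)&(z>.1)
print(rayrect(s,m,.128)); v,u=np.nonzero(m)
A=np.c_[W[m][:,:2]-[.519,.394],np.ones(m.sum())];print("plane",np.linalg.lstsq(A,W[m][:,2],rcond=None)[0].round(4))
ribs(s,.166,(200,380,40,230))
s=snapshot("scene");crop(s,"j2",370,520,150,270,5)
s=snapshot("top");crop(s,"j3",30,170,170,270,5)
E
```

```text
time: 27.15
position: [0.5186, 0.3943, 0.1583]
orientation: [3.132, 0.239, -0.0]
contact_force: [-0.4, -0.2, -0.4]
gripper_width: 0.0398
time: 27.65
position: [0.4409, 0.3831, 0.3144]
orientation: [-3.128, -0.238, -0.014]
contact_force: [0.9, -0.1, -0.2]
gripper_width: 0.0401
time: 28.15
position: [0.4401, 0.382, 0.3078]
orientation: [3.132, 0.238, -0.001]
contact_force: [0.2, 0.2, 0.8]
gripper_width: 0.0401
t 28.15 pos [0.4401 0.382  0.3078] tooly -81.3 j1,j6 [0.51 1.93] tilt [-0.001  0.    -1.   ]
shift [-15.16  72.75   5.83] turn 0 F [0.2 0.2 0.8] w 0.0401
[284 122]
(array([539.8, 315.2]), 300.3, 101.2, -75.1)
plane [-0.0136 -0.0018  0.1293]
rib px [285. 122.] 660 rect (array([518.7, 393.8]), 56.1, 9.0, 8.4) mean [519.1 394.3] pca 8.7 z 0.1655
```

View pics/j1.png

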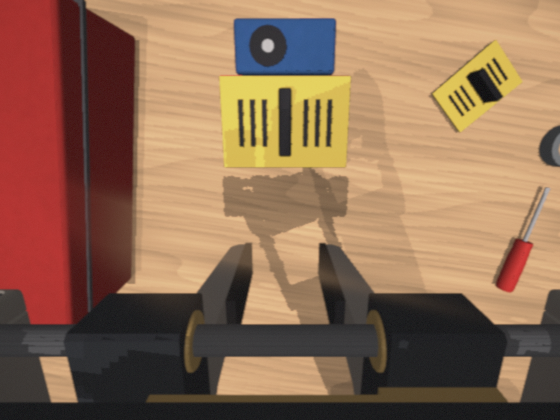

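View pics/j2.png

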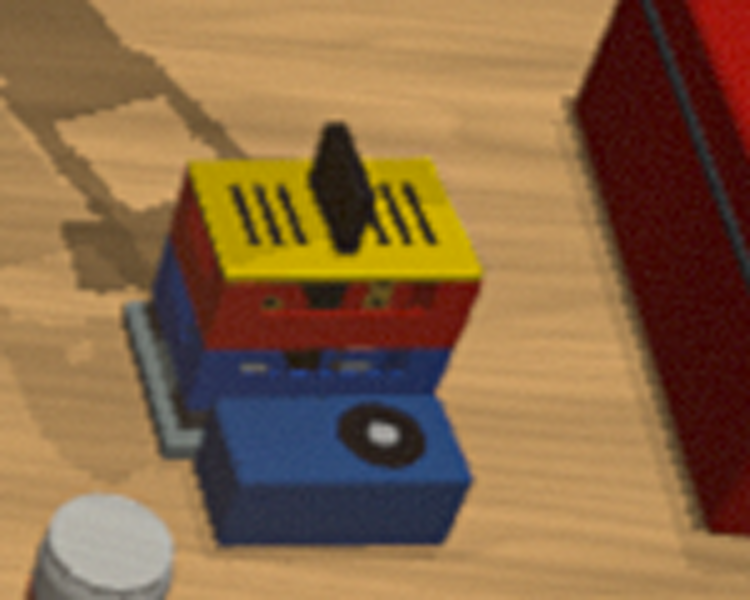

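The stack stands square, with the cover rib top at 165.5 mm against 166 expected. On to the key.

```bash
python3 -m pendant '[[-7,24,0,0,6],[-7,24,0,0,6],[-7,24,0,0,6],[-7,24,0,0,6],[-7,24,0,0,6]]'; python3 -m pendant '[[-4,24.5,0,0,6],[-4,24.5,0,0,6],[-4,24.5,0,0,6],[-4,24.5,0,0,6],[-4,24.5,0,0,6]]'; python3 -m pendant '[[-4,24,0,0,6],[-4,24,0,0,6],[-4,24,0,0,6],[-4,24,0,0,6],[-4,24,0,0,6]]';python3 -m pendant '[[0,0,0,0,6],[0,0,0,0,6],[0,0,0,0,6],[0,0,0,0,6],[0,0,0,0,6]]';  python3 - <<'E'
from h import *
go(.40,-.36,.31)
s=snapshot("wrist");cv2.imwrite("pics/k1.png",s["color"]);np.savez("/tmp/k1.npz",**s)
W=world(s);z=W[...,2]
m=(z>.066)&(z<.11)&(s["z_map"]>0);m[230:]=0
for c in comps(m,40):
    print(c[2].round(),c[1],np.percentile(z[c[0]],[50,95]).round(3))
    if c[1][4]<3000: print(rayrect(s,c[0],.09), "tops", rayrect(s,c[0]&(z>.085),.095))
E
```

```text
time: 28.8
position: [0.4062, 0.1327, 0.3086]
orientation: [3.132, 0.24, 0.001]
contact_force: [0.7, -0.7, -0.4]
gripper_width: 0.0598
time: 29.3
position: [0.4039, -0.1161, 0.3089]
orientation: [3.132, 0.238, 0.002]
contact_force: [0.8, 0.3, 0.4]
gripper_width: 0.0599
time: 29.8
position: [0.4006, -0.3599, 0.3084]
orientation: [3.132, 0.237, 0.0]
contact_force: [-0.5, 0.8, -0.3]
gripper_width: 0.0601
time: 30.3
position: [0.4015, -0.3561, 0.3089]
orientation: [3.132, 0.241, 0.001]
contact_force: [-0.2, 0.3, 0.0]
gripper_width: 0.0602
t 30.3 pos [ 0.4015 -0.3561  0.3089] tooly -81.2 j1,j6 [-0.95  0.47] tilt [ 0.     0.001 -1.   ]
shift [-0.21  0.36 -0.11] turn 0 F [-0.2  0.3  0. ] w 0.0602
[358. 105.] [333  87  51  37 536] [0.095 0.097]
(array([ 511.8, -422.3]), 60.6, 10.8, -49.1) tops (array([ 511.4, -422. ]), 58.4, 9.7, -49.0)
[519. 150.] [ 494  120   54   66 1710] [0.091 0.108]
(array([ 491.3, -619.8]), 78.2, 36.4, -2.4) tops (array([ 490.9, -622.5]), 77.1, 22.9, -2.4)
[470. 197.] [453 168  42  62 733] [0.086 0.088]
(array([ 425.5, -588.1]), 78.6, 30.0, -0.6) tops (array([ 425.5, -583.9]), 76.3, 26.2, -5.7)
[503. 210.] [490 191  28  39 530] [0.098 0.109]
(array([ 418.2, -627.4]), 49.6, 17.7, -0.5) tops (array([ 419. , -623.5]), 49.0, 17.4, -0.5)
```

View pics/k1.png

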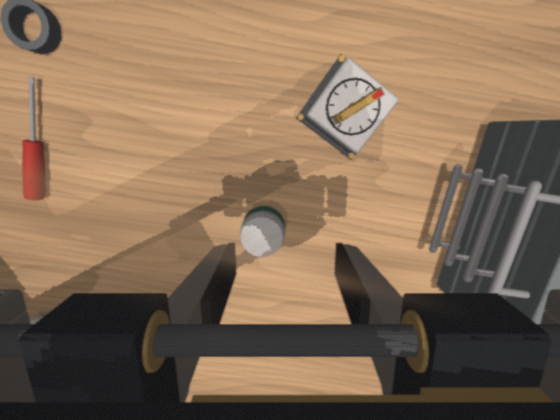

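```bash
python3 - <<'E'
from h import *
for s in (dict(np.load("/tmp/k1.npz")),snapshot("scene"),snapshot("top")):
    W=world(s);z=W[...,2];ok=(s["z_map"]>0)
    d=np.hypot(W[...,0]-.511,W[...,1]+.422)
    for lo in (.06,.14):
        m=ok&(z>lo)&(z<.4)&(d>.05)&(d<.3)&(W[...,1]<-.43)
        print(lo,np.percentile(d[m],[0,1,5]).round(3) if m.any() else None, W[m][np.argmin(d[m])].round(3) if m.any() else None)
E
```

```text
0.06 [0.067 0.076 0.097] [ 0.444 -0.43   0.374]
0.14 [0.067 0.074 0.089] [ 0.444 -0.43   0.374]
0.06 [0.063 0.082 0.184] [ 0.449 -0.433  0.385]
0.14 [0.063 0.069 0.186] [ 0.449 -0.433  0.385]
0.06 [0.211 0.212 0.217] [ 0.529 -0.632  0.205]
0.14 [0.211 0.211 0.212] [ 0.529 -0.632  0.205]
```

```bash
python3 - <<'E'
from h import *
for s in (dict(np.load("/tmp/k1.npz")),snapshot("scene")):
    W=world(s);z=W[...,2];ok=(s["z_map"]>0)
    d=np.hypot(W[...,0]-.511,W[...,1]+.422)
    for lo in (.06,.13):
        m=ok&(z>lo)&(z<.26)&(d>.05)&(d<.3)&(W[...,1]<-.43)
        print(lo,np.percentile(d[m],[0,1,5]).round(3), W[m][np.argmin(d[m])].round(3))
go(.5115,-.422,.20,41)
E
```

```text
0.06 [0.164 0.168 0.174] [ 0.461 -0.578  0.171]
0.13 [0.164 0.168 0.174] [ 0.461 -0.578  0.171]
0.06 [0.163 0.171 0.193] [ 0.466 -0.579  0.172]
0.13 [0.163 0.172 0.197] [ 0.466 -0.579  0.172]
t 30.5 pos [ 0.4013 -0.3568  0.3087] tooly -81.2 j1,j6 [-0.95  0.47] tilt [ 0.  0. -1.]
shift [ 9.9   8.12 10.88] turn 57.8 F [-1.2 -0.3  0.6] w 0.0602
```

```bash
python3 -m pendant '[[9.9,8,7,-40,5],[9.9,8,7,-40,5],[9.9,8,7,-40,5],[9.9,8,7,-40,5],[9.9,8,7,-40,5]]'; python3 -m pendant '[[0,0,0,-40,5],[0,0,0,-40,5],[0,0,0,-40,5],[0,0,0,-40,5],[0,0,0,-40,5]]'; python3 -m pendant '[[0,0,0,-42,5],[0,0,0,-42,5],[0,0,0,-42,5],[0,0,0,-42,5],[0,0,0,-42,5]]';python3 -m pendant '[[0,0,0,0,5],[0,0,0,0,5],[0,0,0,0,5],[0,0,0,0,5],[0,0,0,0,5]]';  python3 - <<'E'
from h import *
go(.5115,-.422,.088,41)
s=snapshot("wrist");cv2.imwrite("pics/k2.png",s["color"])
W=world(s);z=W[...,2];H=hsv(s)
d=np.hypot(W[...,0]-.511,W[...,1]+.422)
m=(z>.085)&(z<.11)&(d<.04)&(s["z_map"]>0)
print(rayrect(s,m,.096),m.sum())
E
```

```text
time: 31.0
position: [0.5114, -0.4208, 0.2352]
orientation: [-2.854, -1.302, 0.002]
contact_force: [0.0, 0.5, 0.7]
gripper_width: 0.0499
time: 31.5
position: [0.5112, -0.4211, 0.2384]
orientation: [-2.24, -2.202, -0.0]
contact_force: [-0.1, -0.1, -0.1]
gripper_width: 0.0502
time: 32.0
position: [0.5112, -0.4211, 0.2385]
orientation: [-1.301, -2.859, -0.0]
contact_force: [0.1, 0.2, -0.2]
gripper_width: 0.0502
time: 32.5
position: [0.5111, -0.4212, 0.2385]
orientation: [1.311, 2.855, 0.0]
contact_force: [-0.4, -0.6, 0.2]
gripper_width: 0.0501
t 32.5 pos [ 0.5111 -0.4212  0.2385] tooly 40.7 j1,j6 [-0.87 -1.58] tilt [-0.  0. -1.]
shift [-0.08 -0.02 15.05] turn -0.3 F [-0.4 -0.6  0.2] w 0.0501
(array([ 510.6, -423. ]), 57.6, 8.0, -49.3) 517
```

View pics/k2.png

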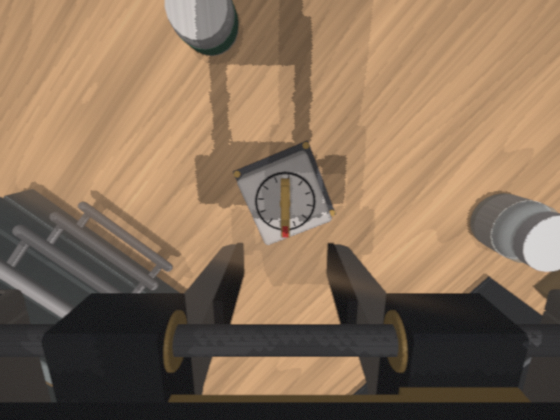

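```bash
python3 -m pendant '[[-0.1,-0.1,5,0,4],[-0.1,-0.1,9,0,4],[-0.1,-0.1,11,0,4],[-0.1,-0.1,11,0,4],[-0.1,-0.1,11,0,4]]'; python3 -m pendant '[[0,0,1,0,4],[0,0,2,0,4],[0,0,3,0,4],[0,0,4,0,4],[0,0,4,0,4]]'; python3 - <<'E'
from h import *
go(.511,-.4224,.088,41)
E
```

```text
time: 33.05
position: [0.5113, -0.423, 0.1293]
orientation: [1.31, 2.855, -0.0]
contact_force: [0.6, -0.1, 0.6]
gripper_width: 0.0399
time: 33.55
position: [0.5101, -0.4216, 0.0861]
orientation: [-1.308, -2.852, -0.003]
contact_force: [0.2, -0.2, -0.0]
gripper_width: 0.0398
t 33.55 pos [ 0.5101 -0.4216  0.0861] tooly 40.7 j1,j6 [-0.87 -1.58] tilt [ 0.004  0.    -1.   ]
shift [-0.12  0.01 -0.19] turn -0.3 F [ 0.2 -0.2 -0. ] w 0.0398
```

Close on the key and wind clockwise; a positive turn about the tool's downward z is clockwise from above.

```bash
python3 -m pendant '[[0,0,0,0,0.4],[0,0,0,0,0.4],[0,0,0,0,0.4],[0,0,0,0,0.4],[0,0,0,0,0.4]]' 30; python3 -c "
from h import *
go(.511,-.4224,.088,41);print(get_obs()['wrist_torque'].round(3))"; python3 -m pendant '[[0,0,0,6,0.4],[0,0,0,12,0.4],[0,0,0,18,0.4],[0,0,0,24,0.4],[0,0,0,30,0.4]]'; python3 - <<'E'
from h import *
go(.511,-.4224,.088,41);print(get_obs()['wrist_torque'].round(3))
E
```

```text
time: 34.05
position: [0.5118, -0.4225, 0.0891]
orientation: [1.309, 2.854, 0.001]
contact_force: [3.1, 1.5, 0.8]
gripper_width: 0.0089
t 34.05 pos [ 0.5118 -0.4225  0.0891] tooly 40.7 j1,j6 [-0.87 -1.58] tilt [-0.001  0.001 -1.   ]
shift [ 0.06 -0.06  0.11] turn -0.3 F [3.1 1.5 0.8] w 0.0089
[ 0.268 -0.511  0.057]
time: 34.55
position: [0.5129, -0.4219, 0.0891]
orientation: [2.007, 2.413, 0.004]
contact_force: [7.0, 3.7, 0.1]
gripper_width: 0.0087
t 34.55 pos [ 0.5129 -0.4219  0.0891] tooly 10.5 j1,j6 [-0.87 -1.06] tilt [-0.     0.004 -1.   ]
shift [-0.01 -0.2   0.11] turn -30.5 F [7.  3.7 0.1] w 0.0087
[ 0.461 -1.3    0.101]
```

```bash
python3 -m pendant '[[0.05,0.15,0,6,0.4],[0.05,0.15,0,12,0.4],[0.05,0.15,0,18,0.4],[0.05,0.15,0,24,0.4],[0.05,0.15,0,30,0.4]]'; python3 - <<'E'
from h import *
go(.511,-.4224,.088,41);o=get_obs();T=R.from_rotvec(o["orientation"]).as_matrix();print(o['wrist_torque'].round(3),"F tool",(T.T@o["contact_force"]).round(1))
E
```

```text
time: 35.05
position: [0.5143, -0.422, 0.0892]
orientation: [2.563, 1.811, 0.004]
contact_force: [7.2, 0.4, -2.2]
gripper_width: 0.0085
t 35.05 pos [ 0.5143 -0.422   0.0892] tooly -19.5 j1,j6 [-0.87 -0.53] tilt [ 0.     0.004 -1.   ]
shift [-0.15 -0.3   0.12] turn -60.5 F [ 7.2  0.4 -2.2] w 0.0085
[ 0.066 -1.231  0.096] F tool [2.8 6.7 2.2]
```

```bash
python3 -m pendant '[[0.08,0.2,0,6,0.4],[0.08,0.2,0,12,0.4],[0.08,0.2,0,18,0.4],[0.08,0.2,0,24,0.4],[0.08,0.2,0,30,0.4]]'; python3 - <<'E'
from h import *
go(.511,-.4224,.088,41);o=get_obs();T=R.from_rotvec(o["orientation"]).as_matrix();print(o['wrist_torque'].round(3),"F tool",(T.T@o["contact_force"]).round(1))
E
```

```text
time: 35.55
position: [0.5155, -0.4226, 0.0891]
orientation: [2.945, 1.086, 0.002]
contact_force: [5.1, -2.4, -1.6]
gripper_width: 0.0087
t 35.55 pos [ 0.5155 -0.4226  0.0891] tooly -49.5 j1,j6 [-0.87 -0.  ] tilt [ 0.     0.004 -1.   ]
shift [-0.33 -0.31  0.11] turn 89.5 F [ 5.1 -2.4 -1.6] w 0.0087
[-0.337 -0.597  0.176] F tool [2.4 5.1 1.6]
```

```bash
python3 -m pendant '[[0,0,0,6,0.4],[0,0,0,12,0.4],[0,0,0,18,0.4],[0,0,0,24,0.4],[0,0,0,30,0.4]]'; python3 - <<'E'
from h import *
go(.511,-.4224,.088,41);o=get_obs();T=R.from_rotvec(o["orientation"]).as_matrix();print(o['wrist_torque'].round(3),"F tool",(T.T@o["contact_force"]).round(1))
s=snapshot("top");crop(s,"k3",380,490,180,290,5)
E
```

```text
time: 36.05
position: [0.5161, -0.4238, 0.0892]
orientation: [3.123, 0.286, 0.006]
contact_force: [6.4, -6.4, -5.2]
gripper_width: 0.0085
t 36.05 pos [ 0.5161 -0.4238  0.0892] tooly -79.5 j1,j6 [-0.87  0.52] tilt [ 0.003  0.006 -1.   ]
shift [-0.47 -0.23  0.12] turn 59.5 F [ 6.4 -6.4 -5.2] w 0.0085
[-0.962 -0.91   0.127] F tool [5.1 7.4 5.3]
```

View pics/k3.png

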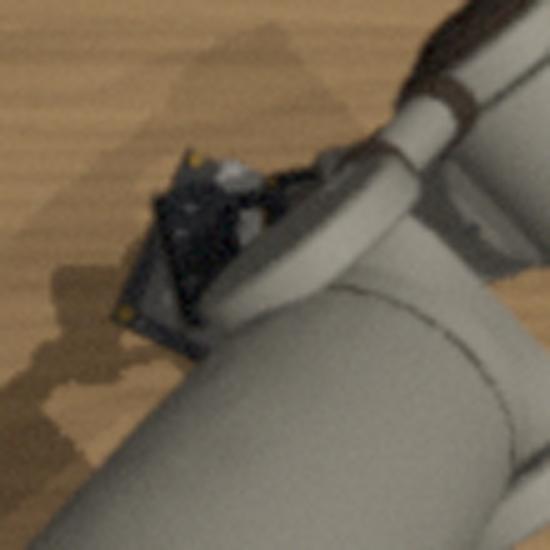

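```bash
python3 - <<'E'
import numpy as np
from scipy.optimize import least_squares
P=np.array([(.5118,-.4225,40.7),(.5129,-.4219,10.5),(.5143,-.4220,-19.5),(.5155,-.4226,-49.5),(.5161,-.4238,-79.5)])
a=np.radians(P[:,2])
# TCP = c + ox*toolx + oy*tooly ; tooly=(cos a,sin a), toolx=(-sin a,cos a)
A=[];b=[]
for (x,y,_),t in zip(P,a):
    A+= [[1,0,-np.sin(t),np.cos(t)],[0,1,np.cos(t),np.sin(t)]];b+=[x,y]
r=np.linalg.lstsq(np.array(A),np.array(b),rcond=None);print(r[0].round(4),r[1])
E
python3 -m pendant '[[0,0,0,0,2],[0,0,0,0,4],[0,0,0,0,4],[0,0,0,0,4],[0,0,0,0,4]]'; python3 - <<'E'
from h import *
go(.5137,-.4242,.088,None)
E
```

```text
[ 5.136e-01 -4.244e-01  2.600e-03 -1.000e-04] [1.47460639e-08]
time: 36.6
position: [0.5144, -0.4217, 0.0884]
orientation: [-3.128, -0.293, 0.0]
contact_force: [-1.4, 0.1, -0.2]
gripper_width: 0.04
t 36.6 pos [ 0.5144 -0.4217  0.0884] tooly -79.3 j1,j6 [-0.87  0.52] tilt [-0. -0. -1.]
shift [-0.12  0.23  0.04] turn 0 F [-1.4  0.1 -0.2] w 0.04
```

```bash
python3 -m pendant '[[-0.13,0.25,0,0,4],[-0.13,0.25,0,0,4],[-0.13,0.25,0,0,4],[-0.13,0.25,0,0,4],[-0.13,0.25,0,0,0.4]]' 30;python3 -m pendant '[[0,0,0,0,0.4],[0,0,0,0,0.4],[0,0,0,0,0.4],[0,0,0,0,0.4],[0,0,0,0,0.4]]' 30; cat > st.py <<'E'
from h import *
go(.5136,-.4244,.088,None);o=get_obs();T=R.from_rotvec(o["orientation"]).as_matrix();print("torque",o['wrist_torque'].round(3),"F tool",(T.T@o["contact_force"]).round(1),"j6eff",np.round(o["effort"][5],3))
E
python3 st.py;  python3 -m pendant '[[0,0,0,6,0.4],[0,0,0,12,0.4],[0,0,0,18,0.4],[0,0,0,24,0.4],[0,0,0,30,0.4]]'; python3 st.py
```

```text
time: 37.1
position: [0.5138, -0.4245, 0.0885]
orientation: [-3.128, -0.293, -0.0]
contact_force: [-1.0, 0.6, 0.2]
gripper_width: 0.0343
time: 37.6
position: [0.5138, -0.4245, 0.0886]
orientation: [-3.128, -0.293, -0.0]
contact_force: [-0.9, 0.6, 0.6]
gripper_width: 0.0087
t 37.6 pos [ 0.5138 -0.4245  0.0886] tooly -79.3 j1,j6 [-0.87  0.51] tilt [ 0. -0. -1.]
shift [-0.01 -0.01  0.06] turn 0 F [-0.9  0.6  0.6] w 0.0087
torque [ 0.085 -0.012 -0.041] F tool [-0.7 -0.8 -0.6] j6eff -0.034
time: 38.1
position: [0.5137, -0.4245, 0.0886]
orientation: [3.096, -0.532, -0.0]
contact_force: [-0.7, -0.0, 1.2]
gripper_width: 0.0087
t 38.1 pos [ 0.5137 -0.4245  0.0886] tooly -109.5 j1,j6 [-0.87  1.04] tilt [-0.  0. -1.]
shift [-0.02 -0.01  0.06] turn 0 F [-0.7 -0.   1.2] w 0.0087
torque [0.116 0.101 0.15 ] F tool [-0.6  0.3 -1.2] j6eff -0.958
```

The grip is now well centred, with near-zero forces and 0.15 N·m about z. Continuing.

```bash
python3 -m pendant '[[0,0,0,6,0.4],[0,0,0,12,0.4],[0,0,0,18,0.4],[0,0,0,24,0.4],[0,0,0,30,0.4]]'; python3 st.py;  python3 -m pendant '[[0,0,0,6,0.4],[0,0,0,12,0.4],[0,0,0,18,0.4],[0,0,0,24,0.4],[0,0,0,30,0.4]]'; python3 st.py
```

```text
time: 38.6
position: [0.5137, -0.4246, 0.0886]
orientation: [2.853, -1.315, -0.0]
contact_force: [-0.3, 0.0, 0.9]
gripper_width: 0.0088
t 38.6 pos [ 0.5137 -0.4246  0.0886] tooly -139.5 j1,j6 [-0.87  1.56] tilt [ 0.  0. -1.]
shift [-0.02 -0.    0.06] turn 0 F [-0.3  0.   0.9] w 0.0088
torque [0.065 0.062 0.127] F tool [-0.2  0.2 -0.9] j6eff -0.951
time: 39.1
position: [0.5136, -0.4246, 0.0886]
orientation: [2.415, -2.009, -0.0]
contact_force: [-1.2, -0.5, 1.1]
gripper_width: 0.009
t 39.1 pos [ 0.5136 -0.4246  0.0886] tooly -169.5 j1,j6 [-0.87  2.09] tilt [ 0.  0. -1.]
shift [-0.02 -0.    0.06] turn 0 F [-1.2 -0.5  1.1] w 0.009
torque [0.142 0.053 0.132] F tool [ 0.2  1.3 -1.1] j6eff -0.945
```

```bash
python3 -m pendant '[[0,0,0,6,0.4],[0,0,0,12,0.4],[0,0,0,18,0.4],[0,0,0,24,0.4],[0,0,0,28,0.4]]'; python3 st.py
```

```text
time: 39.6
position: [0.5136, -0.4248, 0.0887]
orientation: [1.86, -2.53, 0.001]
contact_force: [-0.8, -1.1, -0.3]
gripper_width: 0.0108
t 39.6 pos [ 0.5136 -0.4248  0.0887] tooly 162.6 j1,j6 [-0.87  2.57] tilt [ 0.001  0.    -1.   ]
shift [-0.04  0.01  0.07] turn 0 F [-0.8 -1.1 -0.3] w 0.0108
torque [-0.131  0.216  0.747] F tool [1.3 0.5 0.3] j6eff 0.3
```

```bash
python3 -m pendant '[[0,0,0,0,2],[0,0,0,0,4],[0,0,0,0,4],[0,0,0,0,4],[0,0,0,0,4]]'; python3 -m pendant '[[0,0,-3,0,6],[0,0,-8,0,6],[0,0,-15,0,6],[0,0,-15,0,6],[0,0,-15,0,6]]';python3 -m pendant '[[0,0,0,0,6],[0,0,0,0,6],[0,0,0,0,6],[0,0,0,0,6],[0,0,0,0,6]]'; python3 st.py; python3 - <<'E'
from h import *
s=snapshot("wrist");cv2.imwrite("pics/k4.png",s["color"])
W=world(s);z=W[...,2]
d=np.hypot(W[...,0]-.512,W[...,1]+.423)
m=(z>.085)&(z<.11)&(d<.04)&(s["z_map"]>0)
print(rayrect(s,m,.096),m.sum())
E
```

```text
time: 40.1
position: [0.5137, -0.4245, 0.0885]
orientation: [-1.863, 2.53, 0.0]
contact_force: [0.6, -0.2, -0.8]
gripper_width: 0.04
time: 40.6
position: [0.5153, -0.4263, 0.2439]
orientation: [-1.862, 2.529, -0.014]
contact_force: [0.0, -0.1, 0.1]
gripper_width: 0.06
time: 41.1
position: [0.5135, -0.4243, 0.2376]
orientation: [1.862, -2.53, -0.002]
contact_force: [0.1, 0.4, 0.2]
gripper_width: 0.06
t 41.1 pos [ 0.5135 -0.4243  0.2376] tooly 162.7 j1,j6 [-0.87  2.57] tilt [-0.001  0.001 -1.   ]
shift [ 0.02 -0.03 14.96] turn 0 F [0.1 0.4 0.2] w 0.06
torque [ 0.154 -0.054  0.033] F tool [-0.4  0.1 -0.2] j6eff -0.0
(array([ 512.9, -427.8]), 58.0, 9.3, 80.8) 553
```

View pics/k4.png

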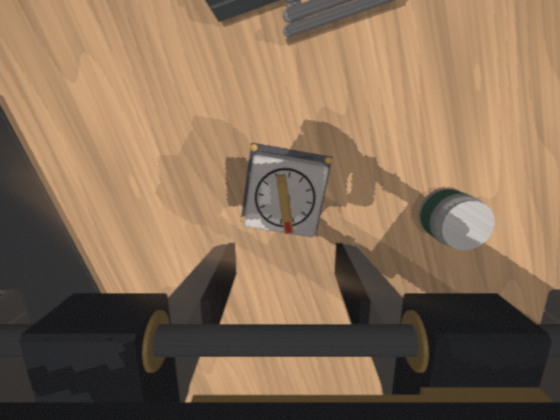

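```bash
for i in 1 2 3 4; do :; done; python3 -m pendant '[[0,0,0,-42,4],[0,0,0,-42,4],[0,0,0,-42,4],[0,0,0,-42,4],[0,0,0,-42,4]]'; python3 -m pendant '[[0,0,0,-42,4],[0,0,0,-42,4],[0,0,0,-42,4],[0,0,0,-42,4],[0,0,0,-42,4]]'; python3 -m pendant '[[0,0,0,-42,4],[0,0,0,-42,4],[0,0,0,-42,4],[0,0,0,-42,4],[0,0,0,-42,4]]'; python3 -m pendant '[[0,0,0,-42,4],[0,0,0,-42,4],[0,0,0,-42,4],[0,0,0,-42,4],[0,0,0,-42,4]]'; python3 -m pendant '[[0,0,0,-20,4],[0,0,0,-20,4],[0,0,0,-20,4],[0,0,0,-20,4],[0,0,0,-20,4]]'; python3 -c "
from h import *
go(.5137,-.4245,.088,170.8)
s=snapshot('wrist')
W=world(s);z=W[...,2]
d=np.hypot(W[...,0]-.512,W[...,1]+.423)
m=(z>.085)&(z<.11)&(d<.04)&(s['z_map']>0)
print(rayrect(s,m,.096),m.sum())
"
```

```text
time: 41.65
position: [0.5138, -0.4245, 0.2384]
orientation: [-2.65, 1.687, 0.0]
contact_force: [0.4, 0.0, 0.5]
gripper_width: 0.0399
time: 42.15
position: [0.5137, -0.4245, 0.2384]
orientation: [-3.079, 0.625, 0.0]
contact_force: [-0.0, 0.1, 0.3]
gripper_width: 0.0399
time: 42.65
position: [0.5138, -0.4245, 0.2384]
orientation: [-3.098, -0.52, 0.0]
contact_force: [0.3, -0.1, 0.7]
gripper_width: 0.0399
time: 43.15
position: [0.5137, -0.4245, 0.2384]
orientation: [-2.706, -1.596, 0.0]
contact_force: [-0.6, -0.8, -0.0]
gripper_width: 0.0399
time: 43.65
position: [0.5138, -0.4245, 0.2385]
orientation: [-2.395, -2.033, -0.0]
contact_force: [-0.2, -0.5, 0.5]
gripper_width: 0.0399
t 43.65 pos [ 0.5138 -0.4245  0.2385] tooly -9.4 j1,j6 [-0.87 -0.71] tilt [ 0. -0. -1.]
shift [-0.000e+00 -1.000e-02  1.505e+01] turn -0.2 F [-0.2 -0.5  0.5] w 0.0399
(array([ 513.3, -421.9]), 57.2, 9.0, 80.4) 557
```

```bash
python3 -m pendant '[[0,0,5,0,4],[0,0,10,0,4],[0,0,13,0,4],[0,0,15,0,4],[0,0,15,0,4]]'; python3 -m pendant '[[0,0,0,0,4],[0,0,0,0,0.4],[0,0,0,0,0.4],[0,0,0,0,0.4],[0,0,0,0,0.4]]' 30; python3 -m pendant '[[0,0,0,0,0.4],[0,0,0,0,0.4],[0,0,0,2,0.4],[0,0,0,4,0.4],[0,0,0,5,0.4]]' 30;python3 st.py; python3 -m pendant '[[0,0,0,1,0.4],[0,0,0,2,0.4],[0,0,0,3,0.4],[0,0,0,4,0.4],[0,0,0,5,0.4]]' 30;python3 st.py
```

```text
time: 44.2
position: [0.5119, -0.4224, 0.0844]
orientation: [-2.389, -2.029, 0.0]
contact_force: [0.4, 0.4, 0.2]
gripper_width: 0.0401
time: 44.7
position: [0.514, -0.4248, 0.0893]
orientation: [2.393, 2.034, -0.0]
contact_force: [0.2, -1.1, 1.5]
gripper_width: 0.0105
time: 45.2
position: [0.5137, -0.4247, 0.0893]
orientation: [2.479, 1.929, -0.001]
contact_force: [-2.7, 0.8, 5.9]
gripper_width: 0.0097
t 45.2 pos [ 0.5137 -0.4247  0.0893] tooly -14.2 j1,j6 [-0.87 -0.62] tilt [-0.001 -0.    -1.   ]
shift [ 0.03 -0.01  0.13] turn 0 F [-2.7  0.8  5.9] w 0.0097
torque [0.208 0.494 0.767] F tool [ 0.2 -2.8 -5.9] j6eff 0.654
time: 45.7
position: [0.5136, -0.425, 0.0893]
orientation: [2.56, 1.819, -0.002]
contact_force: [-3.9, 0.3, 5.1]
gripper_width: 0.0112
t 45.7 pos [ 0.5136 -0.425   0.0893] tooly -19.2 j1,j6 [-0.87 -0.54] tilt [-0.001 -0.    -1.   ]
shift [ 0.05 -0.02  0.13] turn 0 F [-3.9  0.3  5.1] w 0.0112
torque [0.056 0.507 0.916] F tool [-1.  -3.7 -5.1] j6eff 0.692
```

The torque jumps to 0.8–0.9 N·m against a spring of at most 0.14, which looks like the stop. I'll back off the slip, regrip harder and confirm.

```bash
python3 -m pendant '[[0,0,0,0,3],[0,0,0,0,4],[0,0,0,-8,4],[0,0,0,-10,4],[0,0,0,-10,4]]'; python3 -m pendant '[[0,0,0,0,0.4],[0,0,0,0,0.4],[0,0,0,0,0.4],[0,0,0,0,0.4],[0,0,0,0,0.4]]' 55; python3 st.py; python3 -m pendant '[[0,0,0,1,0.4],[0,0,0,2,0.4],[0,0,0,3,0.4],[0,0,0,4,0.4],[0,0,0,4,0.4]]' 55;python3 st.py
```

```text
time: 46.2
position: [0.5138, -0.4241, 0.0879]
orientation: [-2.394, -2.034, -0.001]
contact_force: [-0.3, -0.4, 0.3]
gripper_width: 0.0396
time: 46.7
position: [0.5137, -0.4245, 0.0886]
orientation: [-2.394, -2.034, 0.0]
contact_force: [-0.8, 1.2, -0.0]
gripper_width: 0.0087
t 46.7 pos [ 0.5137 -0.4245  0.0886] tooly -9.3 j1,j6 [-0.87 -0.71] tilt [ 0. -0. -1.]
shift [ 0.   -0.01  0.06] turn 0 F [-0.8  1.2 -0. ] w 0.0087
torque [ 0.023 -0.004  0.112] F tool [ 1.  -0.9  0. ] j6eff 0.109
time: 47.2
position: [0.5137, -0.4245, 0.0886]
orientation: [-2.463, -1.95, 0.001]
contact_force: [-0.9, 1.2, 0.9]
gripper_width: 0.009
t 47.2 pos [ 0.5137 -0.4245  0.0886] tooly -13.3 j1,j6 [-0.87 -0.64] tilt [-0. -0. -1.]
shift [ 0.01 -0.01  0.06] turn 0 F [-0.9  1.2  0.9] w 0.009
torque [0.006 0.162 1.029] F tool [ 0.9 -1.2 -0.9] j6eff 1.168
```

Confirmed: it stalls at 1.03 N·m with a firm grip, so this is the hard stop. Release, retreat and do the final checks.

```bash
python3 -m pendant '[[0,0,0,-4,0.4],[0,0,0,-4,1.5],[0,0,0,-4,4],[0,0,0,-4,4],[0,0,0,-4,4]]'; python3 -m pendant '[[0,0,-4,-4,4],[0,0,-9,-4,4],[0,0,-14,-4,4],[0,0,-20,-4,4],[0,0,-20,-4,4]]'; python3 -m pendant '[[-3,0,0,0,4],[-6,0,0,0,4],[-6,0,0,0,4],[-6,0,0,0,4],[-6,0,0,0,4]]'; python3 -m pendant '[[0,0,0,0,4],[0,0,0,0,4],[0,0,0,0,4],[0,0,0,0,4],[0,0,0,0,4]]'; python3 st.py; python3 - <<'E'
from h import *
s=snapshot('wrist');cv2.imwrite("pics/z_w.png",s["color"])
W=world(s);z=W[...,2]
d=np.hypot(W[...,0]-.512,W[...,1]+.423)
m=(z>.085)&(z<.11)&(d<.04)&(s['z_map']>0)
print("key",rayrect(s,m,.096),m.sum())
s=snapshot("scene");cv2.imwrite("pics/z_scene.png",s["color"])
t=snapshot("top");cv2.imwrite("pics/z_top.png",t["color"])
W=world(t);H=hsv(t);m=(H[...,0]>20)&(H[...,0]<35)&(H[...,1]>120)
for c in comps(m,200): print(c[2].round(),c[1][4],rayrect(t,c[0],.128),np.median(W[c[0]][:,2]).round(4))
ribs(t,.166,(60,140,190,270),75,amin=15)
E
```

```text
time: 47.7
position: [0.5136, -0.4244, 0.0882]
orientation: [-2.395, -2.033, -0.0]
contact_force: [0.4, 0.2, 0.1]
gripper_width: 0.0367
time: 48.2
position: [0.5156, -0.4265, 0.2971]
orientation: [2.313, 2.107, -0.0]
contact_force: [-0.6, -1.4, 0.5]
gripper_width: 0.04
time: 48.7
position: [0.5084, -0.4832, 0.288]
orientation: [-2.32, -2.116, -0.001]
contact_force: [0.7, 0.4, -0.3]
gripper_width: 0.04
time: 49.2
position: [0.5083, -0.4841, 0.2886]
orientation: [2.321, 2.117, 0.0]
contact_force: [-0.6, -0.1, 0.2]
gripper_width: 0.0398
t 49.2 pos [ 0.5083 -0.4841  0.2886] tooly -5.3 j1,j6 [-0.93 -0.84] tilt [-0.  0. -1.]
shift [ 6.000e+00 -2.000e-02  2.006e+01] turn 0 F [-0.6 -0.1  0.2] w 0.0398
torque [-0.042 -0.025  0.014] F tool [-0.2 -0.6 -0.2] j6eff 0.0
key (array([ 512.6, -424.2]), 58.0, 9.1, 81.0) 462
[208. 200.] 993 (array([581.7, 131.9]), 91.2, 64.5, -39.3) 0.0133
[ 95. 227.] 1929 (array([518.6, 394.4]), 131.8, 91.5, -81.3) 0.1285
rib px [ 89. 225.] 150 rect (array([518.1, 393.3]), 58.2, 14.4, 8.6) mean [517.1 393.4] pca 8.2 z 0.1661
```

View pics/z_scene.png

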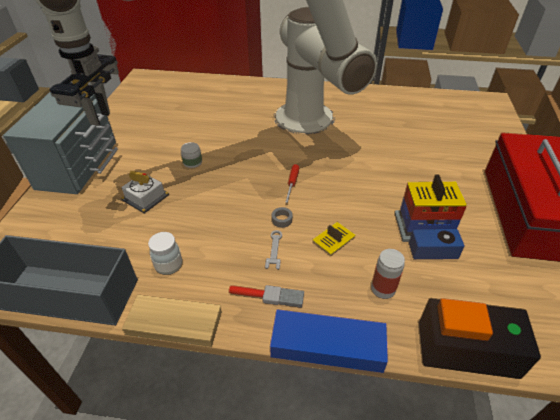

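View pics/z_top.png

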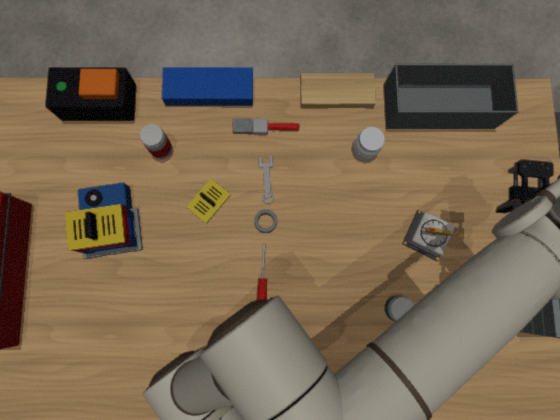

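```bash
python3 -c "
from workcell import hand_in
print(hand_in())"
```

```text
the job is handed in; nothing more can be done
None
```

I stacked the two trays on the bench, blue then red, on the drying base. I put the larger yellow cover on top, wound the key clockwise to its stop, and handed the job in at about 49 s. There was no green or orange tray in the scene.

**Stack:** Each tray stopped firmly at its home height, and its four post tops read level within 0.3 mm. The cover's plate top read 128.5 mm and its rib top about 166 mm, as expected. It sits square at 98.7°, the same angle as the base.

**Key:** It stalled at about 1.0 N·m under a firm 55 N grip, against a spring of at most 0.14 N·m, so it is at its stop. It turned about 230° (4.0 rad) between my first and last pictures, less than the full 4.4 rad. I take this to mean it was already wound by about 0.4 rad at the start, but I could not read the joint directly.

**What disagreed:** My first grip on the key was 2.6 mm off its axis because of a camera error, with side forces around 10 N. I regripped on the fitted axis after 120° and the side forces dropped to about 1 N.

The other things on the bench look unmoved in the last pictures, and the robot was clear of everything at hand-in.

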